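# Close a split filter housing over its new element and hold it shut

## Task

Put a filter element into the split filter housing and close it: drop the long one of the two sintered elements upright into the bore of the lower half, let go of it, then set the upper half (the plate with the hexagon boss) on the two dowels, the big hole over the big dowel, and press it down against the spring until the faces of the two halves meet. Finish while still holding the upper half pressed fully shut, so that a colleague can put in the flange screws; the spring pushes it open again if you let go. Leave the short element, the hex key and the timer where they are.

Things in the scene. Friction and masses are not known exactly. Their poses are not given: they have to be found in the camera images.
- filter_body: lower half of the housing, fixed: grey metal block 64 (x) x 120 (y) x 40 mm on a dark plate 84 x 150 x 8 mm; a hose barb sticks out 31 mm from its +y end. Origin: centre of the plate's underside, on the bench; z up, y along the block towards the big dowel and the barb. Its upper face, at z = 48 mm, carries two upright steel dowels that rise 16 mm above it, the last 5 mm tapered
- body_bore (a point): centre of the mouth of the bore in the upper face of the lower half: round, 23 mm in diameter with a 2 mm chamfer, upright. A spring seat in the bore carries the element, 24 mm below the mouth when free
- big_dowel (a point): foot of the big dowel, on the upper face: 12 mm in diameter, 44 mm from the bore on the side of the hose barb (+y of filter_body)
- small_dowel (a point): foot of the small dowel, on the upper face: 8 mm in diameter, 44 mm from the bore on the other side (-y of filter_body)
- spring_seat (a joint): how far the spring seat is pressed down (m): 0 free, 0.006 when the housing is shut over the long element. It takes about 6 N to start it moving and about 12 N at 6 mm, the bonnet's weight included
- bonnet_grip (a point): centre of the hexagon boss on the loose upper half (bonnet): the place to grip. The boss is 30 mm across flats, 30 mm tall, a pair of flats facing the bonnet's +y and -y; this point is half-way up it, 35 mm above the bonnet's lower face and 15 mm above the top of its plate. z up, y along the plate towards the big hole. Fingertips may press on the plate beside the boss
- big_hole (a point): centre of the big dowel hole in the bonnet's lower face: 14 mm in diameter, right through the plate, 44 mm from the boss's axis towards the bonnet's +y
- small_hole (a point): centre of the small dowel hole in the bonnet's lower face: 10 mm in diameter, right through the plate, 44 mm from the boss's axis towards the bonnet's -y
- bonnet_bore (a point): centre of the bonnet's lower face, 35 mm below bonnet_grip. The bonnet is a grey metal plate 64 (x) x 120 (y) x 20 mm with the boss on top, about 0.3 kg, lying face down on the bench; underneath, a round recess 30 mm wide and 20 mm deep takes the head of the element. The four small holes (6.6 mm) are for screws
- long_element_mid (a point): centre (half-way up) of the long filter element: grey-brown metal cylinder, 20 mm in diameter, 50 mm tall, bright end caps, both ends alike, standing on the bench, 50 g. Seated in the bore it stands 26 mm out of the lower half (this point 1 mm above the face); with the housing shut this point is 5 mm below the face. Unpressed, the bonnet rests on it 6 mm open
- short_element_mid (a point): centre (half-way up) of the short filter element, for another housing: same look, 20 mm in diameter but only 32 mm tall, standing upright on the bench; to be left alone
- hex_key: dark L-shaped hex key, 81 x 58 x 4 mm, lying on the bench; to be left alone
- bench_timer: white timer, 68 x 68 x 20 mm, lying on the bench; to be left alone
- ultrasonic_bath: fixed tall grey tank on the right, 338 mm high, an obstacle to go round: its front stands at x = 0.495 m (knobs to 0.48), its left side at y = -0.19 m. Origin: on the bench, 0.17 m behind the front
- filter_manifold: fixed steel pipe with three clamped filter places behind the work, an obstacle: it runs along y at about x = 0.54 m, its clamps and levers reaching forward to x = 0.48 m and up to 110 mm, the capped middle place up to 135 mm. Origin: on the bench under the middle place

How it is judged (in metres and radians):
On the way, in this order (a step that is already met when the one before it is completed fails the run):
1. the long element stands upright in the bore of the lower half, let go (horizontal distance between long_element_mid and body_bore below 0.004 m and z of long_element_mid in the frame of body_bore below 0.004 m and angle between long_element_mid's own z axis and vertical below 0.15 rad and contact force between the fingers and long_element below 0.1 N), for 0.2 s.
2. the bonnet is on both dowels, the big hole on the big dowel (horizontal distance between big_hole and big_dowel below 0.003 m and horizontal distance between small_hole and small_dowel below 0.003 m and z of bonnet_bore in the frame of body_bore below 0.012 m), for 0.1 s.
At the end, for the whole second after the job is handed in: For the last second the fingers hold the bonnet still and pressed shut (2 N or more): each hole within 2.5 mm of its own dowel's foot, faces less than 1.5 mm apart, the long element in the bore (centre 3 mm or more below the face, 4 mm off axis at most), spring seat down more than 4.5 mm (distance between big_hole and big_dowel below 0.0025 m and distance between small_hole and small_dowel below 0.0025 m and z of bonnet_bore in the frame of body_bore below 0.0015 m and value of joint spring_seat above 0.0045 m and horizontal distance between long_element_mid and body_bore below 0.004 m and z of long_element_mid in the frame of body_bore below -0.003 m and contact force between the fingers and bonnet above 2 N and linear speed of bonnet below 0.02 m/s); the arm keeps its last pose, push and grip.
It fails at once if the short element is moved or tipped (distance of short_element_mid from where it was at the start of the episode above 0.02 m).
It fails at once if the hex key is moved (distance of hex_key from where it was at the start of the episode above 0.02 m).
It fails at once if the timer is moved (distance of bench_timer from where it was at the start of the episode above 0.02 m).
It also fails if it takes over 64 s, if anything falls off the work surface, if the arm or the gripper's body presses on something with over 40 N, if the wrist force passes 120 N, or if a joint passes its speed limit or range.

## Robot

A 7-joint arm with a two-finger parallel gripper is mounted at the origin on a cart in front of the work surface, level with it; the furniture and walls round the work are solid. World frame = base frame: x ahead of the robot, y to its left, z up, the work surface at z = 0. Lengths are in m, angles in degrees, forces in N, time in s.
With the tool pointing down it reaches from about 0.425 to 0.875 m from the base axis. Payload 4.7 kg.
Tool frame: the origin (TCP) lies on the centre line of the jaws, within the pads' length; the fingertips stand 25 mm ahead of it and the grasp point (between the pads) lies 6 mm ahead of it; z points along the fingers, y is the direction in which the jaws open and shut (so a half turn about z gives the same grasp; the last joint's range is limited). The gripper opens to 87 mm and grips with 3 to 60 N. Pads are 19 mm wide; open, the fingers measure 117 mm over their backs; the gripper's body (75 mm by 190 mm) begins 51 mm behind the grasp point.
Start: joints at [67.5, 18.392, -4.016, 83.108, 1.295, 78.541, -3.26], TCP at [0.257, -0.597, 0.248] pointing down, gripper open.
Joint ranges: [-163.93, 163.93], [-17.29, 119.83], [-79.2, 71.16], [3.27, 140.29], [-89.18, 269.18], [5.43, 117.66], [-154.24, 154.24]. Speed limits (degrees/s): [147.25, 147.25, 180, 180, 180, 180, 180].

## Interface

Orientations are given as [roll, pitch, yaw] about the fixed x, y, z axes, in that order (R = Rz(yaw) Ry(pitch) Rx(roll)).
In Python, from cell import env gives the robot as it stands.
- The arm moves only by the shell command python3 -m creep 'ROWS' [OPENING] [FORCE]. ROWS is JSON, a list of rows, each an object of numbers: "tx", "ty", "tz": the shift along the tool's x, y, z in m; "rx", "ry", "rz": the turn, a rotation vector about the tool's x, y, z in degrees. In form: [{"tx": .., "ty": .., "tz": .., "rx": .., "ry": .., "rz": ..}, ...]. A call has 1 to 20 rows; each row shifts and turns the commanded pose from where the row before left it, along the tool's axes as they then stand; what a row does not reach is not made up. A row lasts 1/8 s, in which the tool goes at most 62.5 mm and 10.7 degrees, less where a joint would pass 70% of its speed; a pose out of reach is approached as far as the arm can. A call is refused whole if a number of a shift passes 0.0625 or a number of a turn 10.7, either way. A call with a gripper value outside its range is refused whole. OPENING is the finger opening in m, from 0 to 0.087, set as the call begins (- or left out, the last holds). The fingers move at their own pace and stop on an object; FORCE is the grip in N (left out, the last holds). Time passes only in rows, so rows that do not move let the fingers close. It gives the time, the measured TCP pose, the force and the opening at its end, in the units of the state.
- env.get_obs(): the state, without advancing time (a new reading comes with each control period).
- env.read_camera(name): name is "scene" or "top" or "wrist"; returns a dict with "pixels" (420x560x3 uint8, red, green, blue), "intrinsics" (3x3 intrinsics, pixels), "D" ([k1, k2, p1, p2, k3] as OpenCV has them; the pictures are not rectified), "R" (3x3) and "t" (3): a world point X has camera coordinates R X + t. Camera axes: x right, y down, z forward; pixel columns grow to the right and rows downward; lengths in m; the calibration is good to about 2 mm. A picture is of the moment at which its call begins. There is no depth.
- env.sign_off(): hands the job in, once; it reports no verdict.
The state is a dict: "time_s": time; "qpos": joint angles; "joint_velocities": joint speeds; "effort": joint torques, N m; "tool_pos": TCP position; "tool_rot": TCP orientation; "force": force on the tool from outside, world axes, zero at the start; "wrist_torque": the same for the moment, N m; "grip_width": finger opening in m.
Only numpy, scipy, OpenCV 4.12 (cv2) and the standard library are available. Lean on these libraries where they do the work, as an engineer would, in place of code of your own. Each camera call takes 0.05 s, during which the arm holds its last target.

## Working session

There is one attempt and no reset: what is moved stays moved. The work goes in short steps, Python scripts to look and compute and a shell command to move; the robot and the scene stay as the last step left them, time stands still between calls to the robot, and variables do not carry over. Pictures are saved under pics/ and viewed, and the job is handed in when it is done.

```bash
ls; mkdir -p pics
python3 - <<'E'
from cell import env
import cv2
o=env.get_obs(); print(o)
for n in ["scene","top","wrist"]:
    c=env.read_camera(n); cv2.imwrite(f"pics/{n}0.png",c["pixels"][:,:,::-1]); print(n,c["intrinsics"],c["D"],c["R"],c["t"])
E
```

```text
pics
{'time_s': 0.0, 'qpos': array([67.49881063, 18.43806009, -4.01454227, 83.1756601 ,  1.29572596,
       78.53976262, -3.26074668]), 'joint_velocities': array([-0.09973824,  0.01641912, -0.03679481, -0.02647185,  0.01023094,
        0.06454201,  0.08555864]), 'effort': array([-3.08963001e-05, -4.91299975e+01, -4.03929558e-01, -3.12531567e+01,
       -6.38940535e-02,  4.36324789e-02,  1.99101046e-04]), 'tool_pos': array([ 0.25694054, -0.59650982,  0.24646602]), 'tool_rot': array([-1.79891796e+02,  6.78313589e-03,  2.33094216e+01]), 'force': array([-0.77774458,  0.93931569,  0.36417328]), 'wrist_torque': array([ 0.0203206 , -0.03660844, -0.05515129]), 'grip_width': 0.08692386083200981}
scene [[449.43579792   0.         282.42211013]
 [  0.         449.43579792 203.19402271]
 [  0.           0.           1.        ]] [-0.14289359  0.          0.          0.          0.        ] [[-0.7558469  -0.65468534 -0.0090874 ]
 [-0.38829207  0.45937953 -0.79887403]
 [ 0.52718568 -0.60029789 -0.60142972]] [0.37626606 0.24555933 1.00468756]
top [[438.90321715   0.         286.47077247]
 [  0.         438.90321715 203.50451895]
 [  0.           0.           1.        ]] [-0.01671435  0.          0.          0.          0.        ] [[-0.00969521 -0.99986919 -0.01294631]
 [-0.99435389  0.01100829 -0.10554221]
 [ 0.10567092  0.01184996 -0.99433055]] [0.00311364 0.53948347 1.18236785]
wrist [[289.37461251   0.         276.42944626]
 [  0.         289.37461251 208.58092694]
 [  0.           0.           1.        ]] [-0.06294374  0.          0.          0.          0.        ] [[ 0.39663212 -0.91797633 -0.00155638]
 [-0.87908074 -0.38031363  0.28736493]
 [-0.26438612 -0.11260998 -0.95781991]] [-0.64818399 -0.03522578  0.39167497]
```

View pics/scene0.png

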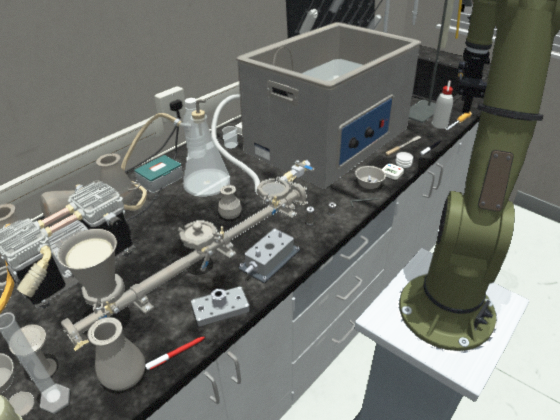

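View pics/top0.png

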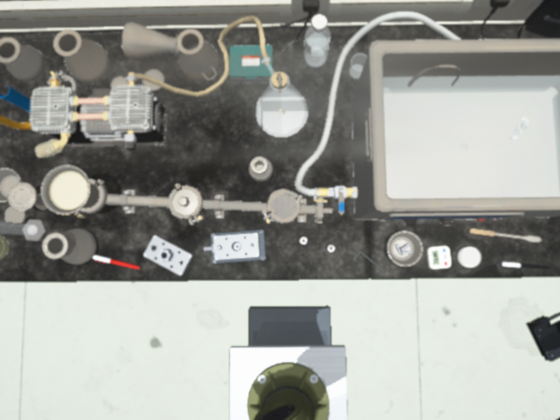

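View pics/wrist0.png

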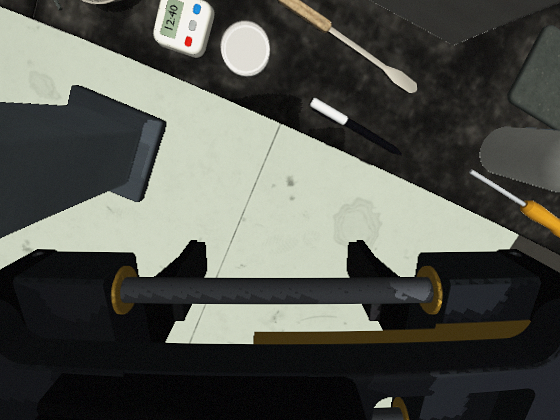

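The top view shows the lower half at about (237,246), the bonnet at (167,254) and the two elements at (303,240) and (331,248). The hex key is faint, near (365,256). I'll zoom in.

Run:
```python
import cv2
a=cv2.imread("pics/top0.png")[220:285,130:390]; cv2.imwrite("pics/top0z.png",cv2.resize(a,None,fx=3,fy=3,interpolation=cv2.INTER_CUBIC))
a=cv2.imread("pics/scene0.png")[180:330,180:380]; cv2.imwrite("pics/scene0z.png",cv2.resize(a,None,fx=4,fy=4,interpolation=cv2.INTER_CUBIC))
```

```text
(no output)
```

View pics/top0z.png

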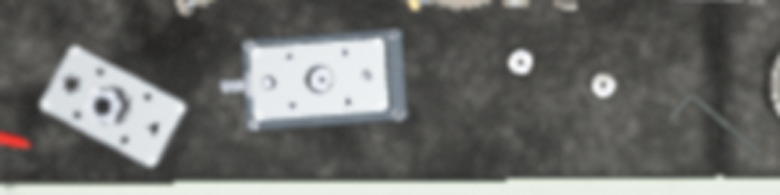

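View pics/scene0z.png

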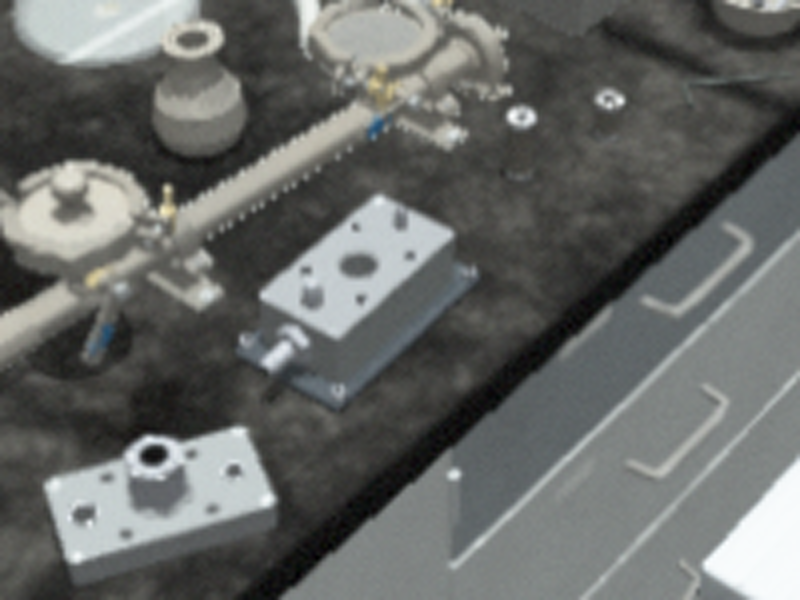

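```bash
cat > h.py <<'E'
import numpy as np, cv2
def ray(c,u,v):
    K,D,R,t=[np.asarray(c[k],float) for k in("intrinsics","D","R","t")]
    p=cv2.undistortPoints(np.array([[[u,v]]],float),K,D)[0,0]
    return -R.T@t, R.T@np.array([p[0],p[1],1])
def onz(c,u,v,z):
    o,d=ray(c,u,v); return o+d*(z-o[2])/d[2]
def tri(c1,p1,c2,p2):
    o1,d1=ray(c1,*p1);o2,d2=ray(c2,*p2)
    s=np.linalg.lstsq(np.c_[d1,-d2],o2-o1,rcond=None)[0]
    a=o1+s[0]*d1;b=o2+s[1]*d2
    return (a+b)/2,np.linalg.norm(a-b)
def blob(img,win,lo):
    u0,v0,u1,v1=win; g=img[v0:v1,u0:u1].astype(float).min(2); w=np.clip(g-lo,0,None)
    yy,xx=np.mgrid[v0:v1,u0:u1]; return (w*xx).sum()/w.sum(),(w*yy).sum()/w.sum()
E
python3 - <<'E'
from h import *; from cell import env
t=env.read_camera("top"); s=env.read_camera("scene")
A=blob(t["pixels"],(296,233,311,248),110),blob(s["pixels"],(303,203,317,216),110)
B=blob(t["pixels"],(324,241,338,256),110),blob(s["pixels"],(326,199,340,211),110)
for p,q in(A,B): print(p,q,tri(t,p,s,q))
# zoom readings
T=lambda x,y:((x+.5)/3-.5+130,(y+.5)/3-.5+220); S=lambda x,y:((x+.5)/4-.5+180,(y+.5)/4-.5+180)
for n,a,b in[("boss top",(107,104),(155,456)),("bighole top",(71,83),(84,514)),("smallhole",(154,128),(233,469)),("bore",(320,79),(359,265)),("bigdowel top",(268,82),(313,283)),("small dowel top",(366,75),(401,212))]:
    print(n,tri(t,T(*a),s,S(*b)), onz(t,*T(*a),dict(b=.05).get(n[0],.02)))
E
```

```text
(np.float64(303.10430674177724), np.float64(240.26839905506088)) (np.float64(309.52184179456907), np.float64(208.43014561196378)) (array([ 0.43792176, -0.04609056,  0.05000513]), np.float64(0.0011770200325246182))
(np.float64(330.73109743996827), np.float64(248.28676324667592)) (np.float64(332.1633291614518), np.float64(204.40738423028785)) (array([ 0.41537572, -0.12174446,  0.03115451]), np.float64(6.740139773542981e-05))
boss top (array([0.40354335, 0.32594041, 0.04600081]), np.float64(0.0007424366936830626)) [0.40329884 0.32452406 0.05      ]
bighole top (array([0.42252381, 0.36732286, 0.01843029]), np.float64(0.00028320419005379904)) [0.42233752 0.35743495 0.05      ]
smallhole (array([0.38109509, 0.28950671, 0.02051738]), np.float64(0.0006586292168332278)) [0.38083544 0.2894137  0.02      ]
bore (array([0.42409567, 0.13391205, 0.04479232]), np.float64(0.0004497957331884825)) [0.42386706 0.13310824 0.05      ]
bigdowel top (array([0.42151081, 0.17776569, 0.06215423]), np.float64(3.5158800229014805e-05)) [0.4216281  0.17979801 0.05      ]
small dowel top (array([0.42688866, 0.09100889, 0.05874465]), np.float64(9.813600793670804e-05)) [0.42743537 0.0946001  0.02      ]
```

Both caps triangulate to the stated heights: the long element is at (0.438,-0.046), 50 mm tall, and the short one at (0.415,-0.122), 31 mm. Both hole and dowel pitches come out at about 88 mm. The body's yaw is about 3.5° and the bonnet's about -28°. Next I'll move past the bath corner.

```bash
cat >> h.py <<'E'
def rel(o,pos,yaw):
    from scipy.spatial.transform import Rotation as R
    A=R.from_euler("xyz",o["tool_rot"],degrees=True); B=R.from_euler("xyz",[180,0,yaw],degrees=True)
    print("t",o["time_s"],"pose",np.round(o["tool_pos"],4),np.round(o["tool_rot"],2),"w",round(o["grip_width"],4),"f",np.round(o["force"],1))
    print("rotvec",np.round((A.inv()*B).as_rotvec(degrees=True),2),"shift now axes",np.round(A.inv().apply(np.array(pos)-o["tool_pos"]),4),"shift target axes",np.round(B.inv().apply(np.array(pos)-o["tool_pos"]),4))
E
python3 -m creep '[{"tx":0.016,"ty":-0.019},{"tx":0.032,"ty":-0.0374},{"tx":0.032,"ty":-0.0374},{"tx":0.032,"ty":-0.0374},{"tx":0.032,"ty":-0.0374},{"tx":0.032,"ty":-0.0374},{"tx":0.032,"ty":-0.0374},{"tx":0.032,"ty":-0.0374},{"tx":0.016,"ty":-0.019},{"rz":0}]' 0.087
python3 - <<'E'
from h import *; from cell import env
rel(env.get_obs(),[.425,-.06,.2],3.5)
t=env.read_camera("top")
for p in[(341,212),(333,213),(285,222),(130,213),(185,218),(219,218)]: print(p,onz(t,*p,.08),onz(t,*p,.03))
for n in("scene","wrist"): cv2.imwrite(f"pics/{n}1.png",env.read_camera(n)["pixels"][:,:,::-1])
E
```

```text
t 0.25 pose [ 0.2571 -0.5968  0.2471] [-179.95    0.     23.31] w 0.0864 f [-0.2  0.4 -0.3]
rotvec [-5.000e-02  1.000e-02  1.981e+01] shift now axes [ 0.3666 -0.4264  0.0474] shift target axes [ 0.2004 -0.5255  0.0471]
(341, 212) [ 0.50994576 -0.14641674  0.08      ] [ 0.51421508 -0.15203774  0.03      ]
(333, 213) [ 0.50753396 -0.12532411  0.08      ] [ 0.51169866 -0.13003015  0.03      ]
(285, 222) [0.4851574  0.00124193 0.08      ] [0.48835143 0.00202615 0.03      ]
(130, 213) [0.51328454 0.41228289 0.08      ] [0.51769869 0.43089748 0.03      ]
(185, 218) [0.49847512 0.26539276 0.08      ] [0.50224686 0.27763547 0.03      ]
(219, 218) [0.49753559 0.17528438 0.08      ] [0.50126657 0.18361831 0.03      ]$[0]: bad value
```

View pics/wrist1.png

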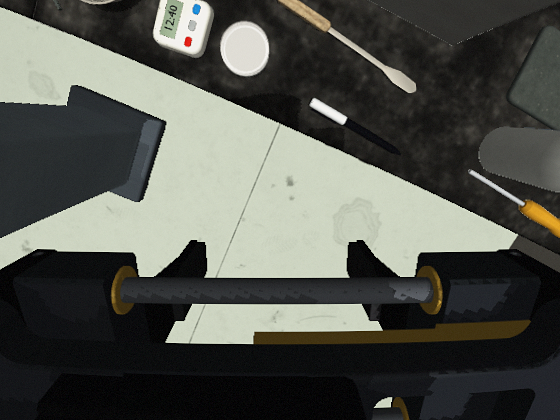

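View pics/scene1.png

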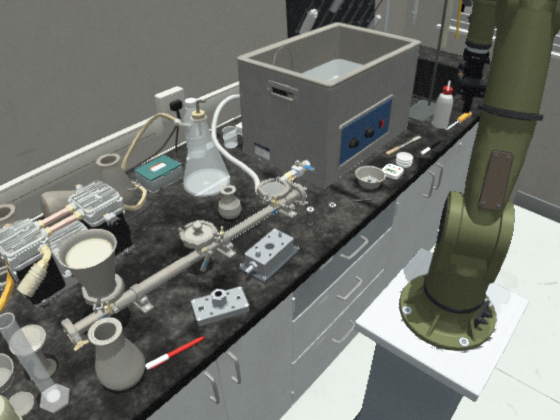

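The call was refused. I think each row needs all six keys.

```bash
python3 -m creep '[{"tx":0.016,"ty":-0.019,"tz":0,"rx":0,"ry":0,"rz":0},{"tx":0.032,"ty":-0.0374,"tz":0,"rx":0,"ry":0,"rz":0},{"tx":0.032,"ty":-0.0374,"tz":0,"rx":0,"ry":0,"rz":0},{"tx":0.032,"ty":-0.0374,"tz":0,"rx":0,"ry":0,"rz":0},{"tx":0.032,"ty":-0.0374,"tz":0,"rx":0,"ry":0,"rz":0},{"tx":0.032,"ty":-0.0374,"tz":0,"rx":0,"ry":0,"rz":0},{"tx":0.032,"ty":-0.0374,"tz":0,"rx":0,"ry":0,"rz":0},{"tx":0.032,"ty":-0.0374,"tz":0,"rx":0,"ry":0,"rz":0},{"tx":0.016,"ty":-0.019,"tz":0,"rx":0,"ry":0,"rz":0},{"tx":0,"ty":0,"tz":0,"rx":0,"ry":0,"rz":0}]' 0.05
python3 - <<'E'
from h import *; from cell import env
rel(env.get_obs(),[.425,-.06,.2],3.5)
for n in("scene","wrist"): cv2.imwrite(f"pics/{n}2.png",env.read_camera(n)["pixels"][:,:,::-1])
E
```

```text
time_s: 1.65
tool_pos: [0.3744, -0.2187, 0.248]
tool_rot: [179.9, -0.0, 23.5]
force: [-0.4, 0.1, 0.8]
grip_width: 0.05
t 1.65 pose [ 0.3744 -0.2187  0.248 ] [179.93  -0.    23.54] w 0.05 f [-0.4  0.1  0.8]
rotvec [ 7.000e-02 -2.000e-02  2.004e+01] shift now axes [ 0.1098 -0.1253  0.0478] shift target axes [ 0.0602 -0.1553  0.048 ]
```

View pics/wrist2.png

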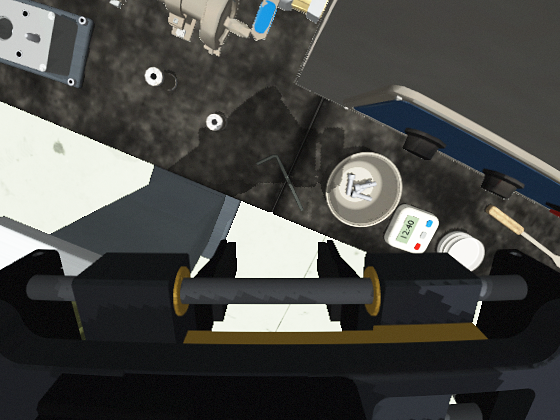

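View pics/scene2.png

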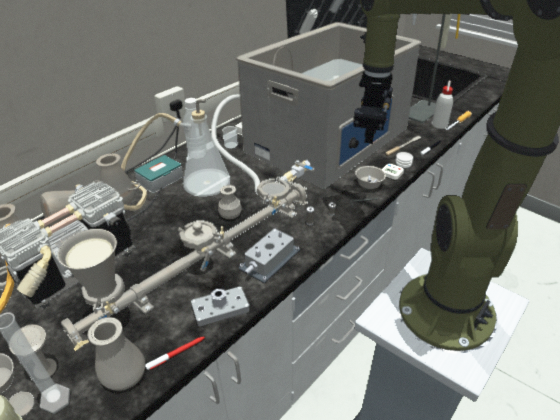

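The wrist view shows the long element at (153,76), the short one at (214,121) and the key near (280,180), all clear of the gripper. Moving closer and turning.

```bash
python3 -m creep '[{"tx":0.02,"ty":-0.025,"tz":0,"rx":0,"ry":0,"rz":0},{"tx":0.03,"ty":-0.035,"tz":0.01,"rx":0,"ry":0,"rz":0},{"tx":0.03,"ty":-0.035,"tz":0.015,"rx":0,"ry":0,"rz":0},{"tx":0.02,"ty":-0.03,"tz":0.015,"rx":0,"ry":0,"rz":0},{"tx":0,"ty":0,"tz":0.008,"rx":0,"ry":0,"rz":10},{"tx":0,"ty":0,"tz":0,"rx":0,"ry":0,"rz":10},{"tx":0,"ty":0,"tz":0,"rx":0,"ry":0,"rz":0},{"tx":0,"ty":0,"tz":0,"rx":0,"ry":0,"rz":0}]'
python3 - <<'E'
from h import *; from cell import env
rel(env.get_obs(),[.438,-.046,.053],3.5)
c=env.read_camera("wrist"); cv2.imwrite("pics/wrist3.png",c["pixels"][:,:,::-1]); print(c["R"],c["t"])
E
```

```text
time_s: 2.75
tool_pos: [0.4161, -0.0669, 0.1996]
tool_rot: [-180.0, -0.0, 3.4]
force: [0.1, 0.2, -0.5]
grip_width: 0.0499
t 2.75 pose [ 0.4161 -0.0669  0.1996] [-1.80e+02 -1.00e-02  3.37e+00] w 0.0499 f [ 0.1  0.2 -0.5]
rotvec [-0.   -0.01 -0.13] shift now axes [ 0.0231 -0.0196  0.1466] shift target axes [ 0.0231 -0.0195  0.1466]
[[ 5.98266235e-02 -9.98208729e-01 -3.29786369e-04]
 [-9.56178109e-01 -5.74024138e-02  2.87103442e-01]
 [-2.86608092e-01 -1.68610950e-02 -9.57899528e-01]] [-0.09060846  0.37296298  0.46399857]
```

View pics/wrist3.png

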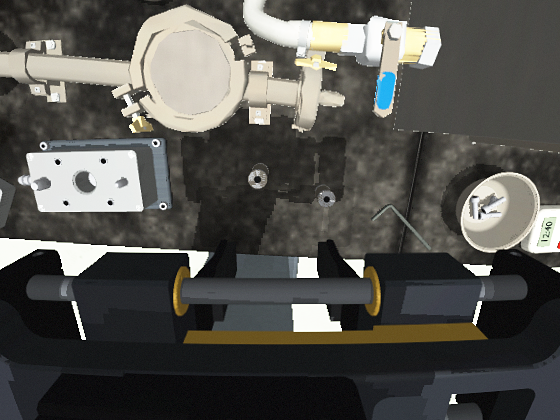

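Run:
```python
from h import *; from cell import env
c=env.read_camera("wrist"); I=c["pixels"]
for w,z in(((246,169,268,191),.05),((316,188,337,210),.032)):
    p=blob(I,w,100); print(p,onz(c,*p,z))
z=cv2.resize(I[130:220,15:345][:,:,::-1],None,fx=2.4,fy=2.4,interpolation=cv2.INTER_CUBIC); cv2.imwrite("pics/w3z.png",z)
for n,(u,v),h in(("bore",(85.5,182),.048),("bigtop",(37,184),.064),("smalltop",(124,182),.064)): print(n,onz(c,u,v,h))
```

```text
(np.float64(257.70159761711346), np.float64(177.5905767668562)) [ 0.44039684 -0.04532403  0.05      ]
(np.float64(326.6223436551305), np.float64(198.49180327868854)) [ 0.418426   -0.12042105  0.032     ]
bore [0.42550113 0.13506186 0.048     ]
bigtop [0.42465554 0.17694462 0.064     ]
smalltop [0.43141829 0.08457023 0.064     ]
```

View pics/w3z.png

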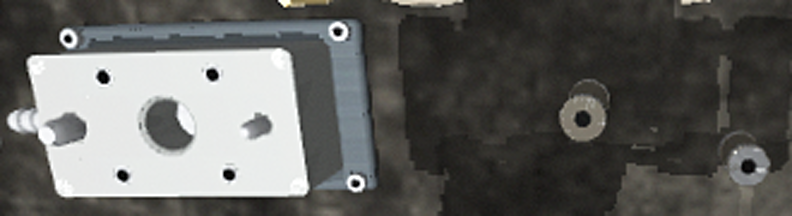

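Cap centre measured at about (0.439,-0.0455), which agrees with the first estimate to about 1 mm. Descending to grasp with TCP z=0.053, so the fingertips sit 28 mm up.

```bash
python3 -m creep '[{"tx":0.0115,"ty":-0.01,"tz":0,"rx":0,"ry":0,"rz":0},{"tx":0.0115,"ty":-0.011,"tz":0.01,"rx":0,"ry":0,"rz":0},{"tx":0,"ty":0,"tz":0.03,"rx":0,"ry":0,"rz":0},{"tx":0,"ty":0,"tz":0.03,"rx":0,"ry":0,"rz":0},{"tx":0,"ty":0,"tz":0.02,"rx":0,"ry":0,"rz":0},{"tx":0,"ty":0,"tz":0,"rx":0,"ry":0,"rz":0}]' 0.05
python3 - <<'E'
from h import *; from cell import env
rel(env.get_obs(),[.439,-.0455,.053],3.5)
for n in("scene","wrist"): cv2.imwrite(f"pics/{n}4.png",env.read_camera(n)["pixels"][:,:,::-1])
E
```

```text
time_s: 3.6
tool_pos: [0.4366, -0.0436, 0.1083]
tool_rot: [-179.9, 0.2, 3.4]
force: [-0.2, 0.2, -0.7]
grip_width: 0.0502
t 3.6 pose [ 0.4366 -0.0436  0.1083] [-1.7993e+02  1.7000e-01  3.3700e+00] w 0.0502 f [-0.2  0.2 -0.7]
rotvec [-0.07  0.17 -0.13] shift now axes [0.0025 0.0021 0.0553] shift target axes [0.0023 0.0021 0.0553]
```

View pics/wrist4.png

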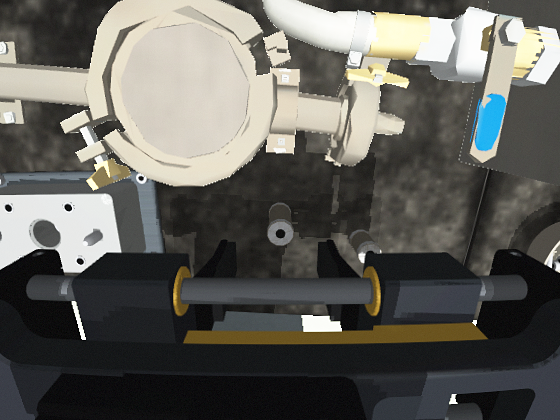

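View pics/scene4.png

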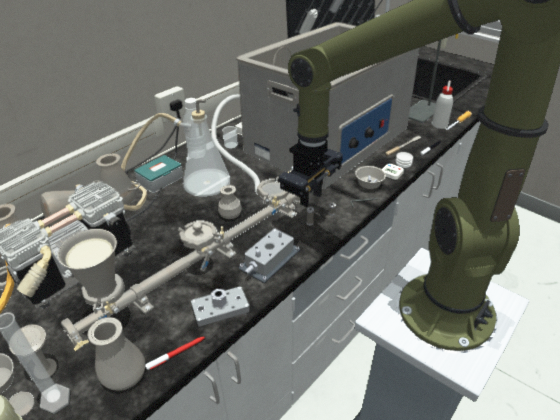

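Run:
```python
from h import *; from cell import env
c=env.read_camera("wrist"); rel(env.get_obs(),onz(c,281,232.3,.05)+[0,0,.003],3.5)
print(onz(c,281,232.3,.05), onz(c,210,185,.09), onz(c,107,180,.09))
```

```text
t 3.75 pose [ 0.4386 -0.0439  0.1105] [ 1.7997e+02 -9.0000e-02  3.3200e+00] w 0.0503 f [-0.9  0.3 -0.1]
rotvec [ 0.03 -0.09 -0.18] shift now axes [0.0013 0.0022 0.0575] shift target axes [0.0014 0.0022 0.0575]
[ 0.4400928  -0.04599607  0.05      ] [ 0.48145348 -0.00305507  0.09      ] [0.48111226 0.05587085 0.09      ]
```

```bash
python3 -m creep '[{"tx":0.001,"ty":0.002,"tz":0.005,"rx":0,"ry":0,"rz":0},{"tx":0,"ty":0,"tz":0.015,"rx":0,"ry":0,"rz":0},{"tx":0,"ty":0,"tz":0.015,"rx":0,"ry":0,"rz":0},{"tx":0,"ty":0,"tz":0.012,"rx":0,"ry":0,"rz":0},{"tx":0,"ty":0,"tz":0.01,"rx":0,"ry":0,"rz":0},{"tx":0,"ty":0,"tz":0,"rx":0,"ry":0,"rz":0},{"tx":0,"ty":0,"tz":0,"rx":0,"ry":0,"rz":0}]' 0.05
python3 - <<'E'
from h import *; from cell import env
rel(env.get_obs(),[.4396,-.046,.053],3.5)
for n in("wrist",): cv2.imwrite(f"pics/{n}5.png",env.read_camera(n)["pixels"][:,:,::-1])
E
```

```text
time_s: 4.62
tool_pos: [0.4392, -0.0456, 0.0528]
tool_rot: [180.0, -0.0, 3.3]
force: [0.9, 0.2, 0.3]
grip_width: 0.05
t 4.625 pose [ 0.4392 -0.0456  0.0528] [ 1.7999e+02 -3.0000e-02  3.3200e+00] w 0.05 f [0.9 0.2 0.3]
rotvec [ 0.01 -0.03 -0.18] shift now axes [ 0.0004  0.0004 -0.0002] shift target axes [ 0.0004  0.0004 -0.0002]
```

View pics/wrist5.png

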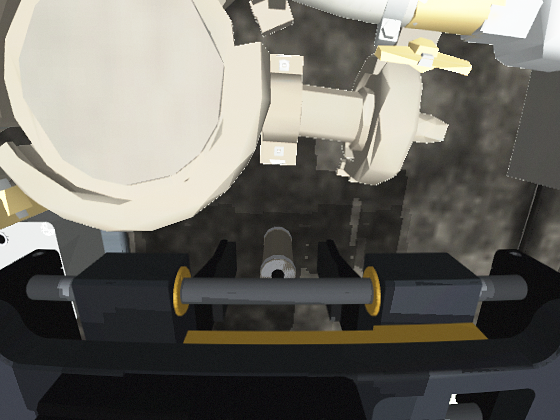

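The element sits between the jaws, its cap at (278,272). Closing.

```bash
python3 -m creep '[{"tx":0,"ty":0,"tz":0,"rx":0,"ry":0,"rz":0},{"tx":0,"ty":0,"tz":0,"rx":0,"ry":0,"rz":0},{"tx":0,"ty":0,"tz":0,"rx":0,"ry":0,"rz":0},{"tx":0,"ty":0,"tz":0,"rx":0,"ry":0,"rz":0}]' 0.0 15
python3 -m creep '[{"tx":0,"ty":0,"tz":-0.01,"rx":0,"ry":0,"rz":0},{"tx":0,"ty":0,"tz":-0.03,"rx":0,"ry":0,"rz":0},{"tx":0,"ty":0,"tz":-0.03,"rx":0,"ry":0,"rz":0},{"tx":0,"ty":0,"tz":-0.01,"rx":0,"ry":0,"rz":0},{"tx":0,"ty":0,"tz":0,"rx":0,"ry":0,"rz":0}]'
python3 - <<'E'
from h import *; from cell import env
rel(env.get_obs(),[.4245,.1345,.115],3.5)
for n in("wrist","scene"): cv2.imwrite(f"pics/{n}6.png",env.read_camera(n)["pixels"][:,:,::-1])
E
```

```text
time_s: 5.18
tool_pos: [0.4389, -0.0457, 0.0526]
tool_rot: [180.0, -0.0, 3.3]
force: [-0.2, 0.7, 0.2]
grip_width: 0.0196
time_s: 5.8
tool_pos: [0.4392, -0.0458, 0.1329]
tool_rot: [179.9, -0.1, 3.3]
force: [-0.4, 0.6, -1.3]
grip_width: 0.0193
t 5.8 pose [ 0.4392 -0.0458  0.1329] [ 1.7995e+02 -6.0000e-02  3.2900e+00] w 0.0193 f [-0.4  0.6 -1.3]
rotvec [ 0.05 -0.06 -0.21] shift now axes [-0.0043 -0.1809  0.0178] shift target axes [-0.0036 -0.1809  0.0179]
```

View pics/wrist6.png

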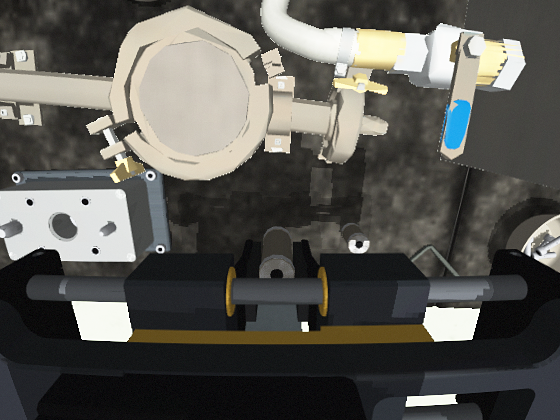

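View pics/scene6.png

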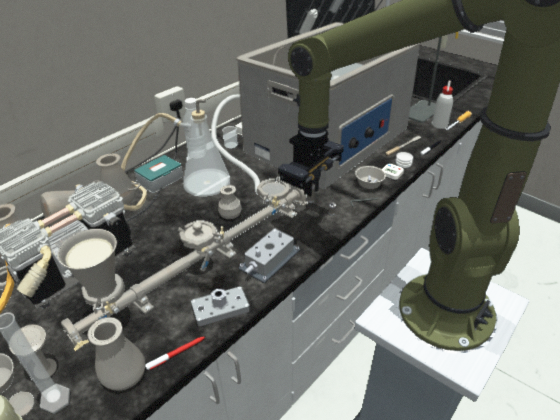

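```bash
python3 -m creep '[{"tx":0,"ty":-0.015,"tz":0,"rx":0,"ry":0,"rz":0},{"tx":0,"ty":-0.035,"tz":0,"rx":0,"ry":0,"rz":0},{"tx":0,"ty":-0.035,"tz":0,"rx":0,"ry":0,"rz":0},{"tx":0,"ty":-0.02,"tz":0,"rx":0,"ry":0,"rz":0},{"tx":0,"ty":0,"tz":0,"rx":0,"ry":0,"rz":0},{"tx":0,"ty":0,"tz":0,"rx":0,"ry":0,"rz":0}]'
python3 - <<'E'
from h import *; from cell import env
rel(env.get_obs(),[.4245,.1345,.115],3.5)
I=env.read_camera("wrist")["pixels"][:,:,::-1]
cv2.imwrite("pics/wrist7.png",I);cv2.imwrite("pics/w7z.png",cv2.resize(I[120:280,60:260],None,fx=3.7,fy=3.7,interpolation=cv2.INTER_CUBIC))
E
```

```text
time_s: 6.65
tool_pos: [0.4325, 0.0587, 0.1321]
tool_rot: [180.0, 0.1, 3.3]
force: [-0.5, -0.6, 0.4]
grip_width: 0.0193
t 6.65 pose [0.4325 0.0587 0.1321] [1.7999e+02 6.0000e-02 3.3000e+00] w 0.0193 f [-0.5 -0.6  0.4]
rotvec [ 0.01  0.06 -0.2 ] shift now axes [-0.0036 -0.0761  0.0171] shift target axes [-0.0033 -0.0761  0.0171]
```

View pics/wrist7.png

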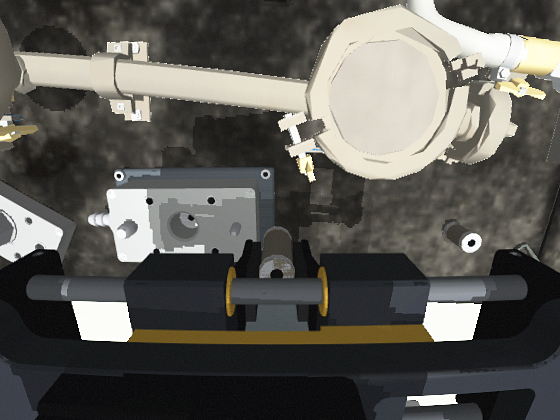

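View pics/w7z.png

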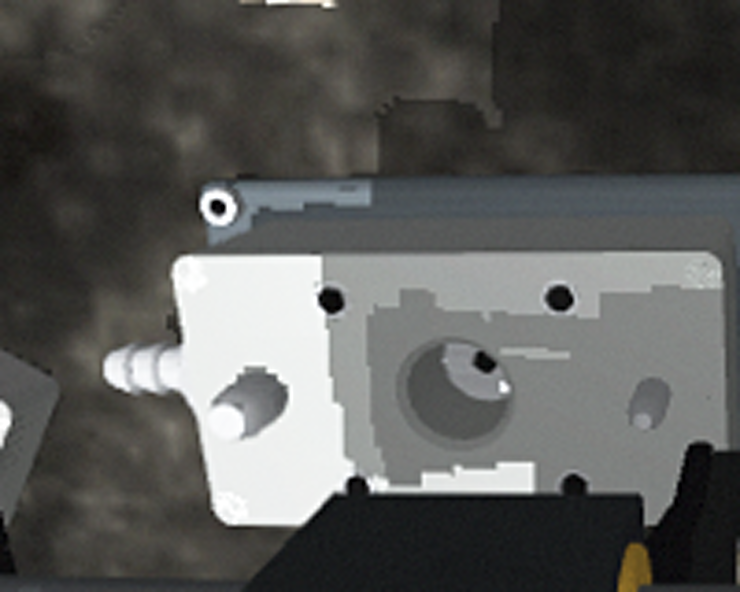

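Run:
```python
from h import *; from cell import env
c=env.read_camera("wrist"); Z=lambda x,y:(60+(x+.5)/3.7-.5,120+(y+.5)/3.7-.5)
b=onz(c,*Z(457,393),.048); print("bore",b)
for n,p,h in(("bigtop",(229,422),.064),("smalltop",(643,422),.064),("bigfoot?",(262,393),.048)): print(n,onz(c,*Z(*p),h))
S=[onz(c,*Z(*p),.048) for p in((331,300),(558,298),(357,487),(574,487))]; print(np.mean(S,0),S)
o=env.get_obs(); h=o["tool_pos"][2]-.053+.05; print("elem",onz(c,277,271.5,h))
I=c["pixels"]; cv2.imwrite("pics/w7e.png",cv2.resize(I[215:300,225:330][:,:,::-1],None,fx=6,fy=6,interpolation=cv2.INTER_CUBIC))
```

```text
bore [0.42588661 0.13568775 0.048     ]
bigtop [0.42257375 0.17951672 0.064     ]
smalltop [0.42798726 0.09203135 0.064     ]
bigfoot? [0.42317109 0.18010119 0.048     ]
[0.42522074 0.13630861 0.048     ] [array([0.44577084, 0.16268494, 0.048     ]), array([0.44902623, 0.11294871, 0.048     ]), array([0.40143102, 0.1598678 , 0.048     ]), array([0.40465488, 0.109733  , 0.048     ])]
elem [0.43378664 0.059131   0.12926236]
```

View pics/w7e.png

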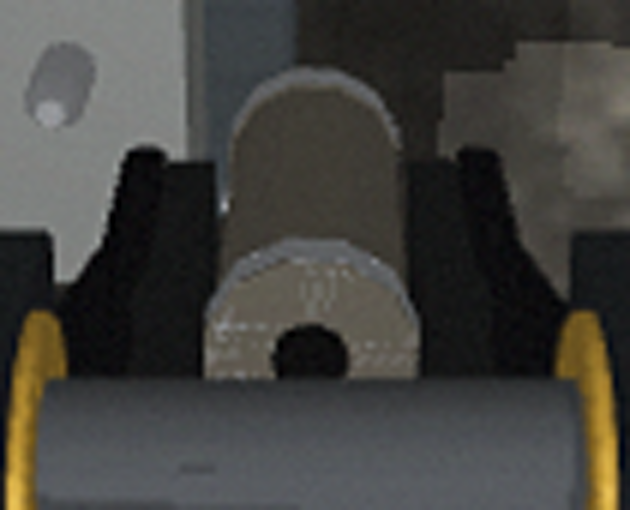

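```bash
python3 -m creep '[{"tx":-0.001,"ty":-0.015,"tz":0,"rx":0,"ry":0,"rz":0},{"tx":-0.001,"ty":-0.03,"tz":0,"rx":0,"ry":0,"rz":0},{"tx":-0.0005,"ty":-0.022,"tz":0,"rx":0,"ry":0,"rz":0},{"tx":0,"ty":-0.01,"tz":0,"rx":0,"ry":0,"rz":0},{"tx":0,"ty":0,"tz":0.008,"rx":0,"ry":0,"rz":0},{"tx":0,"ty":0,"tz":0.008,"rx":0,"ry":0,"rz":0},{"tx":0,"ty":0,"tz":0,"rx":0,"ry":0,"rz":0},{"tx":0,"ty":0,"tz":0,"rx":0,"ry":0,"rz":0}]'
python3 - <<'E'
from h import *; from cell import env
rel(env.get_obs(),[.4256,.1355,.105],3.5)
I=env.read_camera("wrist")["pixels"][:,:,::-1]
cv2.imwrite("pics/w8z.png",cv2.resize(I[180:330,180:380],None,fx=4,fy=4,interpolation=cv2.INTER_CUBIC))
I=env.read_camera("scene")["pixels"][:,:,::-1]
cv2.imwrite("pics/s8z.png",cv2.resize(I[150:300,200:400],None,fx=4,fy=4,interpolation=cv2.INTER_CUBIC))
E
```

```text
time_s: 7.75
tool_pos: [0.426, 0.1354, 0.1164]
tool_rot: [180.0, 0.0, 3.3]
force: [-0.3, -0.5, -0.1]
grip_width: 0.0194
t 7.75 pose [0.426  0.1354 0.1164] [1.80e+02 2.00e-02 3.25e+00] w 0.0194 f [-0.3 -0.5 -0.1]
rotvec [ 0.    0.02 -0.25] shift now axes [-0.0003 -0.0001  0.0114] shift target axes [-0.0003 -0.0001  0.0114]
```

View pics/w8z.png

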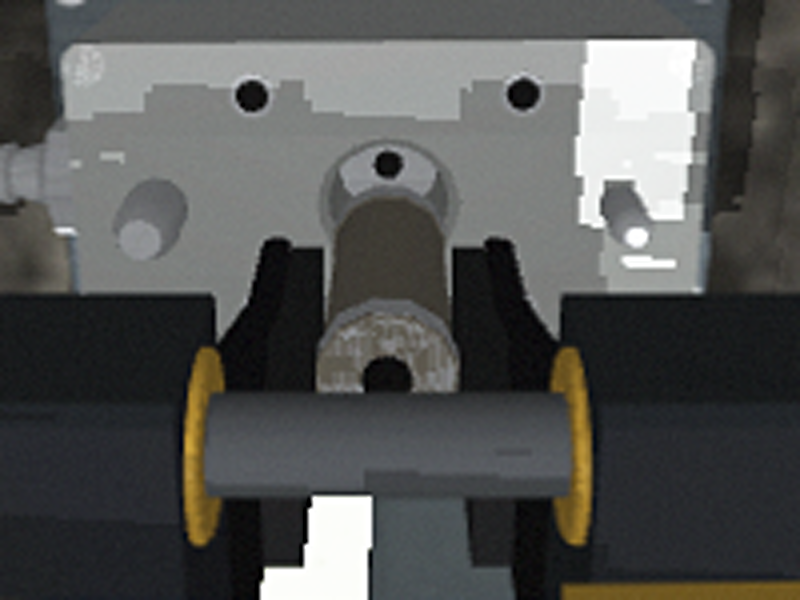

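View pics/s8z.png

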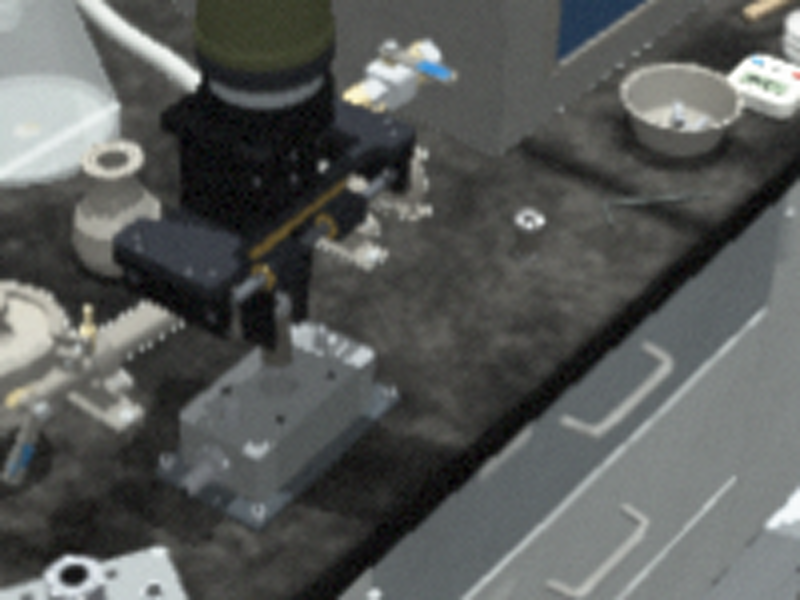

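Run:
```python
from h import *; from cell import env
c=env.read_camera("wrist"); Z=lambda x,y:(180+(x+.5)/4-.5,180+(y+.5)/4-.5)
o=env.get_obs();print(o["tool_pos"])
print("chamf back edge",onz(c,*Z(389,139),.048),"l/r",onz(c,*Z(320,195),.048),onz(c,*Z(461,195),.048),"seat",onz(c,*Z(387,164),.024))
print("elem cap",onz(c,*Z(387,375),o["tool_pos"][2]-.003),"bot far edge",onz(c,*Z(388,197),o["tool_pos"][2]-.053))
print("screws",onz(c,*Z(251,96),.048),onz(c,*Z(523,94),.048))
print("dowel tops",onz(c,*Z(140,240),.064),onz(c,*Z(636,237),.064))
```

```text
[0.42613131 0.13574836 0.11672048]
chamf back edge [0.43879416 0.13711687 0.048     ] l/r [0.42686488 0.14955898 0.048     ] [0.42842487 0.12279394 0.048     ] seat [0.42555174 0.13672973 0.024     ]
elem cap [0.42609365 0.13673031 0.11372048] bot far edge [0.43314267 0.13698173 0.06372048]
screws [0.44565799 0.16314395 0.048     ] [0.44897557 0.11284624 0.048     ]
dowel tops [0.42247401 0.18060044 0.064     ] [0.42818932 0.09248826 0.064     ]
```

Run:
```python
from h import *; from cell import env
c=env.read_camera("wrist"); Z=lambda x,y:(180+(x+.5)/4-.5,180+(y+.5)/4-.5)
h=env.get_obs()["tool_pos"][2]
print(onz(c,*Z(388,299),h-.003),"sides",onz(c,*Z(316,370),h-.003),onz(c,*Z(460,370),h-.003))
print("bottom sides",onz(c,*Z(332,240),h-.053),onz(c,*Z(449,240),h-.053))
print("campos",-c["R"].T@c["t"])
```

```text
[0.43747291 0.13733547 0.11371071] sides [0.4262622  0.14651223 0.11371071] [0.42740792 0.12691167 0.11371071]
bottom sides [0.42440275 0.14652274 0.06371071] [0.42561654 0.12574431 0.06371071]
campos [0.50502219 0.14136719 0.25445787]
```

Lined up within about 0.8 mm. The body is at (0.4255,0.1366) in this camera and the element at (0.426,0.1367). Lowering in steps.

```bash
python3 -m creep '[{"tx":-0.0006,"ty":0,"tz":0.004,"rx":0,"ry":0,"rz":0},{"tx":0,"ty":0,"tz":0.004,"rx":0,"ry":0,"rz":0},{"tx":0,"ty":0,"tz":0.004,"rx":0,"ry":0,"rz":0},{"tx":0,"ty":0,"tz":0.004,"rx":0,"ry":0,"rz":0},{"tx":0,"ty":0,"tz":0.004,"rx":0,"ry":0,"rz":0},{"tx":0,"ty":0,"tz":0,"rx":0,"ry":0,"rz":0}]'
python3 -m creep '[{"tx":0,"ty":0,"tz":0.003,"rx":0,"ry":0,"rz":0},{"tx":0,"ty":0,"tz":0.003,"rx":0,"ry":0,"rz":0},{"tx":0,"ty":0,"tz":0.003,"rx":0,"ry":0,"rz":0},{"tx":0,"ty":0,"tz":0,"rx":0,"ry":0,"rz":0}]'
python3 - <<'E'
from h import *; from cell import env
I=env.read_camera("wrist")["pixels"][:,:,::-1]
cv2.imwrite("pics/w9z.png",cv2.resize(I[180:330,180:380],None,fx=4,fy=4,interpolation=cv2.INTER_CUBIC))
E
```

```text
time_s: 8.7
tool_pos: [0.425, 0.1358, 0.0961]
tool_rot: [-180.0, 0.0, 3.3]
force: [0.2, -0.5, 0.2]
grip_width: 0.0194
time_s: 9.2
tool_pos: [0.425, 0.1359, 0.0872]
tool_rot: [-180.0, 0.0, 3.3]
force: [0.5, 0.3, 0.4]
grip_width: 0.0197
```

View pics/w9z.png

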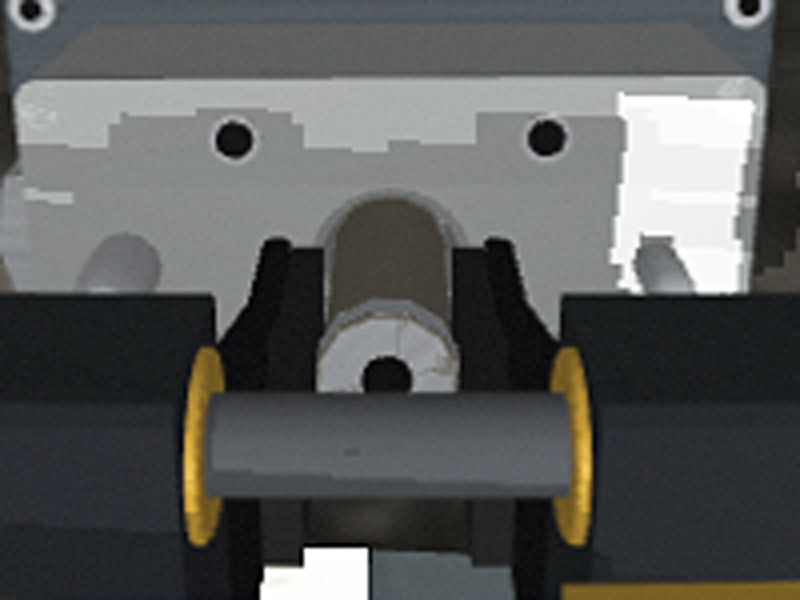

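It's in the bore with no force. Lowering 8 mm more, then releasing with a small opening so the fingers clear the dowels.

```bash
python3 -m creep '[{"tx":0,"ty":0,"tz":0.003,"rx":0,"ry":0,"rz":0},{"tx":0,"ty":0,"tz":0.003,"rx":0,"ry":0,"rz":0},{"tx":0,"ty":0,"tz":0.002,"rx":0,"ry":0,"rz":0},{"tx":0,"ty":0,"tz":0,"rx":0,"ry":0,"rz":0}]'
python3 -m creep '[{"tx":0,"ty":0,"tz":0,"rx":0,"ry":0,"rz":0},{"tx":0,"ty":0,"tz":0,"rx":0,"ry":0,"rz":0},{"tx":0,"ty":0,"tz":0,"rx":0,"ry":0,"rz":0},{"tx":0,"ty":0,"tz":0,"rx":0,"ry":0,"rz":0}]' 0.034
python3 -m creep '[{"tx":0,"ty":0,"tz":-0.01,"rx":0,"ry":0,"rz":0},{"tx":0,"ty":0,"tz":-0.02,"rx":0,"ry":0,"rz":0},{"tx":0,"ty":0,"tz":-0.03,"rx":0,"ry":0,"rz":0},{"tx":0,"ty":0,"tz":-0.03,"rx":0,"ry":0,"rz":0},{"tx":0,"ty":0,"tz":-0.02,"rx":0,"ry":0,"rz":0},{"tx":0,"ty":0,"tz":0,"rx":0,"ry":0,"rz":0}]'
python3 - <<'E'
from h import *; from cell import env
c=env.read_camera("wrist");I=c["pixels"][:,:,::-1]
cv2.imwrite("pics/w10.png",I)
rel(env.get_obs(),[.402,.329,.2],-28)
E
```

```text
time_s: 9.75
tool_pos: [0.4251, 0.1359, 0.0793]
tool_rot: [180.0, 0.0, 3.3]
force: [0.6, 0.1, -0.3]
grip_width: 0.0192
time_s: 10.25
tool_pos: [0.4253, 0.1359, 0.0796]
tool_rot: [180.0, -0.0, 3.3]
force: [0.1, 0.6, -0.4]
grip_width: 0.0337
time_s: 11.0
tool_pos: [0.4265, 0.1363, 0.1914]
tool_rot: [180.0, -0.2, 3.3]
force: [-0.1, -0.1, -0.4]
grip_width: 0.0342
t 11.05 pose [0.4256 0.1359 0.1901] [ 1.7997e+02 -9.0000e-02  3.3000e+00] w 0.0341 f [-0.1 -0.  -0.1]
rotvec [ 1.00e-02 -1.00e-01  3.13e+01] shift now axes [-0.0125 -0.1941 -0.0101] shift target axes [-0.1115 -0.1594 -0.0099]
```

View pics/w10.png

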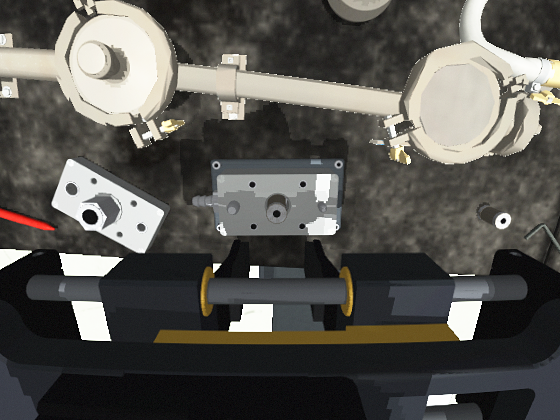

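The element stands in the bore with its cap at (277,213). The bonnet is at left with its boss at (90,215). I'll zoom in and measure both.

Run:
```python
import cv2
I=cv2.imread("pics/w10.png")
cv2.imwrite("pics/w10a.png",cv2.resize(I[145:260,40:180],None,fx=5,fy=5,interpolation=cv2.INTER_CUBIC))
cv2.imwrite("pics/w10b.png",cv2.resize(I[150:245,190:355],None,fx=4.5,fy=4.5,interpolation=cv2.INTER_CUBIC))
```

```text
(no output)
```

View pics/w10a.png

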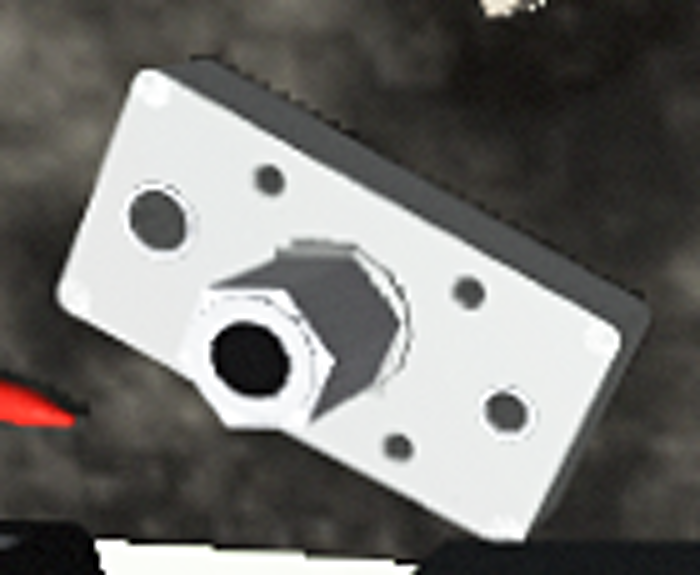

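View pics/w10b.png

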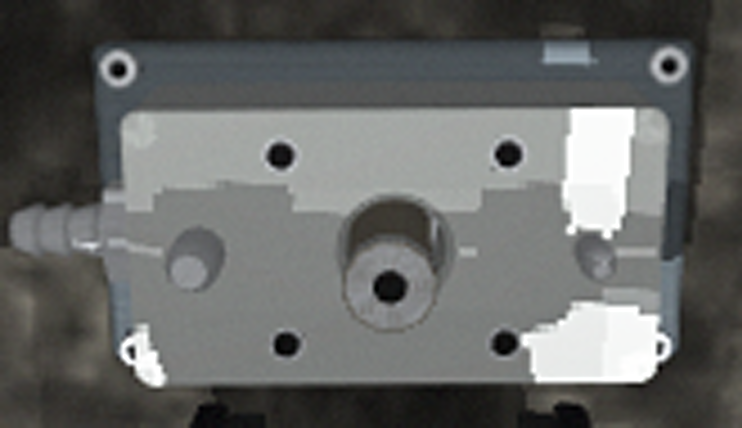

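Run:
```python
from h import *; from cell import env
c=env.read_camera("wrist"); A=lambda x,y:(40+(x+.5)/5-.5,145+(y+.5)/5-.5); B=lambda x,y:(190+(x+.5)/4.5-.5,150+(y+.5)/4.5-.5)
big=onz(c,*A(159,219),.02);sm=onz(c,*A(507,412),.02);d=big-sm
print("big",big,"sm",sm,"len",np.linalg.norm(d),"mid",(big+sm)/2,"yaw",np.degrees(np.arctan2(-d[0],d[1])))
s=[onz(c,*A(*p),.02) for p in((269,180),(399,446))];print("screw mid",np.mean(s,0), "boss",onz(c,*A(251,357),.05))
print("elem",onz(c,*B(390,287),.074))
D1=onz(c,*B(188,271),.064);D2=onz(c,*B(599,264),.064);d=D1-D2
print("dowels",D1,D2,np.linalg.norm(d),(D1+D2)/2,np.degrees(np.arctan2(-d[0],d[1])))
S=[onz(c,*B(*p),.048) for p in((280,155),(508,153),(286,344),(505,344))];print("screws mean",np.mean(S,0)); e=S[0]-S[1];f=S[2]-S[3];print([np.degrees(np.arctan2(-x[0],x[1])) for x in(e,f)])
print(env.get_obs()["tool_pos"])
```

```text
big [0.42289972 0.36782387 0.02      ] sm [0.3816103  0.29012923 0.02      ] len 0.08798450787201914 mid [0.40225501 0.32897655 0.02      ] yaw -27.987611759117243
screw mid [0.40233891 0.32863213 0.02      ] boss [0.40230359 0.32972037 0.05      ]
elem [0.42420339 0.1369811  0.074     ]
dowels [0.42208332 0.17976934 0.064     ] [0.42872855 0.09291181 0.064     ] 0.0871113566961743 [0.42540594 0.13634057 0.064     ] 4.375015112720361
screws mean [0.42447459 0.13593322 0.048     ]
[np.float64(3.8718200480076197), np.float64(3.3532561187006364)]
[0.42504994 0.13577678 0.18924635]
```

```bash
python3 -m creep '[{"tx":-0.001,"ty":-0.02,"tz":0,"rx":0,"ry":0,"rz":0},{"tx":-0.002,"ty":-0.04,"tz":0,"rx":0,"ry":0,"rz":0},{"tx":-0.003,"ty":-0.04,"tz":0,"rx":0,"ry":0,"rz":0},{"tx":-0.003,"ty":-0.04,"tz":0,"rx":0,"ry":0,"rz":0},{"tx":-0.002,"ty":-0.035,"tz":0,"rx":0,"ry":0,"rz":0},{"tx":-0.001,"ty":-0.0185,"tz":0,"rx":0,"ry":0,"rz":0},{"tx":0,"ty":0,"tz":0,"rx":0,"ry":0,"rz":8},{"tx":0,"ty":0,"tz":0,"rx":0,"ry":0,"rz":8},{"tx":0,"ty":0,"tz":0,"rx":0,"ry":0,"rz":8},{"tx":0,"ty":0,"tz":0,"rx":0,"ry":0,"rz":7.3},{"tx":0,"ty":0,"tz":0,"rx":0,"ry":0,"rz":0},{"tx":0,"ty":0,"tz":0,"rx":0,"ry":0,"rz":0}]' 0.05
python3 - <<'E'
from h import *; from cell import env
c=env.read_camera("wrist");I=c["pixels"][:,:,::-1]
cv2.imwrite("pics/w11.png",I)
rel(env.get_obs(),[.4023,.329,.0462],-28)
E
```

```text
time_s: 12.6
tool_pos: [0.399, 0.3256, 0.1737]
tool_rot: [177.9, 0.3, -16.8]
force: [-0.7, 0.8, 0.3]
grip_width: 0.0502
t 12.65 pose [0.3994 0.3252 0.174 ] [177.96   0.32 -16.83] w 0.0498 f [ 0.2  0.5 -0.8]
rotvec [ 2.06  0.12 11.17] shift now axes [ 0.0024 -0.009   0.1275] shift target axes [ 0.0008 -0.0047  0.1278]
```

View pics/w11.png

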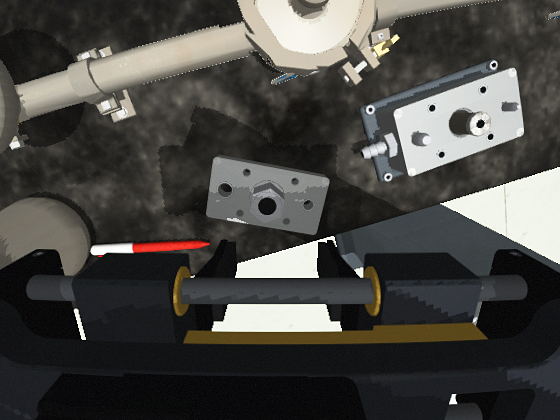

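The turn stopped short, which looks like a joint limit. Checking the joints.

Run:
```python
from cell import env
print(env.get_obs()["qpos"])
```

```text
[ -12.85587832    8.36751456  -32.04771695  105.18898731    5.45580555
   69.74178361 -153.5121384 ]
```

J7 is at its -154° stop. I'll take the same grasp turned a half turn, at yaw 152°, which puts J7 near +15°. First the turn at height.

```bash
python3 -m creep '[{"tx":0,"ty":0,"tz":-0.01,"rx":0,"ry":0,"rz":-5},{"tx":0,"ty":0,"tz":-0.01,"rx":0,"ry":0,"rz":-10},{"tx":0,"ty":0,"tz":0,"rx":0,"ry":0,"rz":-10},{"tx":0,"ty":0,"tz":0,"rx":0,"ry":0,"rz":-10},{"tx":0,"ty":0,"tz":0,"rx":0,"ry":0,"rz":-10},{"tx":0,"ty":0,"tz":0,"rx":0,"ry":0,"rz":-10},{"tx":0,"ty":0,"tz":0,"rx":0,"ry":0,"rz":-10},{"tx":0,"ty":0,"tz":0,"rx":0,"ry":0,"rz":-10},{"tx":0,"ty":0,"tz":0,"rx":0,"ry":0,"rz":-10},{"tx":0,"ty":0,"tz":0,"rx":0,"ry":0,"rz":-10},{"tx":0,"ty":0,"tz":0,"rx":0,"ry":0,"rz":-10},{"tx":0,"ty":0,"tz":0,"rx":0,"ry":0,"rz":-10},{"tx":0,"ty":0,"tz":0,"rx":0,"ry":0,"rz":-10},{"tx":0,"ty":0,"tz":0,"rx":0,"ry":0,"rz":-10},{"tx":0,"ty":0,"tz":0,"rx":0,"ry":0,"rz":-10},{"tx":0,"ty":0,"tz":0,"rx":0,"ry":0,"rz":-10},{"tx":0,"ty":0,"tz":0,"rx":0,"ry":0,"rz":-10},{"tx":0,"ty":0,"tz":0,"rx":0,"ry":0,"rz":-4},{"tx":0,"ty":0,"tz":0,"rx":0,"ry":0,"rz":0},{"tx":0,"ty":0,"tz":0,"rx":0,"ry":0,"rz":0}]'
python3 - <<'E'
from h import *; from cell import env
c=env.read_camera("wrist");I=c["pixels"][:,:,::-1]
cv2.imwrite("pics/w12.png",I)
o=env.get_obs();print(o["qpos"])
rel(o,[.4023,.329,.12],152)
E
```

```text
time_s: 15.15
tool_pos: [0.4008, 0.3248, 0.1943]
tool_rot: [-178.0, 0.1, 151.9]
force: [0.9, -0.0, 0.2]
grip_width: 0.0498
[ -0.69103275   9.0833958  -45.24417986 103.35944313   7.47255767
  72.30896072  13.86957575]
t 15.2 pose [0.4007 0.325  0.1942] [-1.7795e+02  1.1000e-01  1.5196e+02] w 0.05 f [-0.9  0.3  0.5]
rotvec [-2.05  0.11 -0.04] shift now axes [0.0006 0.007  0.074 ] shift target axes [0.0005 0.0043 0.0742]
```

View pics/w12.png

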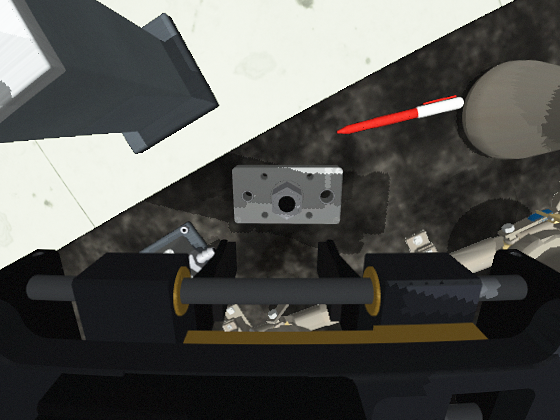

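```bash
python3 -m creep '[{"tx":0,"ty":0,"tz":0,"rx":-2.05,"ry":0.1,"rz":0},{"tx":0.0005,"ty":0.0043,"tz":0.01,"rx":0,"ry":0,"rz":0},{"tx":0,"ty":0,"tz":0.025,"rx":0,"ry":0,"rz":0},{"tx":0,"ty":0,"tz":0.025,"rx":0,"ry":0,"rz":0},{"tx":0,"ty":0,"tz":0.014,"rx":0,"ry":0,"rz":0},{"tx":0,"ty":0,"tz":0,"rx":0,"ry":0,"rz":0},{"tx":0,"ty":0,"tz":0,"rx":0,"ry":0,"rz":0}]'
python3 - <<'E'
from h import *; from cell import env
c=env.read_camera("wrist");I=c["pixels"][:,:,::-1]
cv2.imwrite("pics/w13.png",cv2.resize(I[100:320,150:410],None,fx=3,fy=3,interpolation=cv2.INTER_CUBIC)[:600])
rel(env.get_obs(),[.4023,.329,.0462],152)
E
```

```text
time_s: 16.08
tool_pos: [0.4023, 0.3299, 0.1208]
tool_rot: [180.0, 0.0, 152.1]
force: [0.7, 0.2, 0.1]
grip_width: 0.0498
t 16.125 pose [0.4025 0.3299 0.121 ] [1.7993e+02 6.0000e-02 1.5206e+02] w 0.0501 f [-0.7  0.9  0.6]
rotvec [0.07 0.06 0.06] shift now axes [-0.0002 -0.001   0.0748] shift target axes [-0.0003 -0.0009  0.0748]
```

View pics/w13.png

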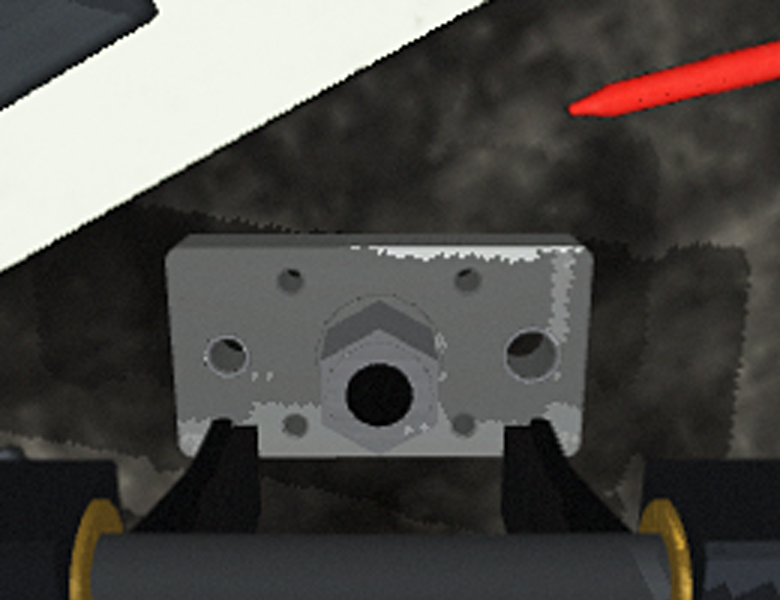

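Run:
```python
from h import *; from cell import env
c=env.read_camera("wrist"); A=lambda x,y:(150+(x+.5)/3-.5,100+(y+.5)/3-.5)
big=onz(c,*A(531,355),.02);sm=onz(c,*A(227,357),.02);d=big-sm;m=(big+sm)/2
print(big,sm,np.linalg.norm(d),m,np.degrees(np.arctan2(-d[0],d[1])),"boss",onz(c,*A(379,394),.05))
rel(env.get_obs(),[m[0],m[1],.0462],152)
```

```text
[0.42422406 0.36936952 0.02      ] [0.38336754 0.29095365 0.02      ] 0.08842117393880981 [0.4037958  0.33016159 0.02      ] -27.520581793363956 boss [0.40386838 0.33010588 0.05      ]
t 16.175 pose [0.4025 0.3298 0.1211] [1.7993e+02 7.0000e-02 1.5206e+02] w 0.0503 f [-0.1 -0.2  0.1]
rotvec [0.07 0.07 0.06] shift now axes [-0.0009  0.0008  0.0749] shift target axes [-0.001   0.0009  0.0749]
```

The boss is centred within 1 mm (88.4 mm pitch). Descending onto it.

```bash
python3 -m creep '[{"tx":-0.0005,"ty":0,"tz":0.01,"rx":0,"ry":0,"rz":0},{"tx":0,"ty":0,"tz":0.02,"rx":0,"ry":0,"rz":0},{"tx":0,"ty":0,"tz":0.02,"rx":0,"ry":0,"rz":0},{"tx":0,"ty":0,"tz":0.015,"rx":0,"ry":0,"rz":0},{"tx":0,"ty":0,"tz":0.006,"rx":0,"ry":0,"rz":0},{"tx":0,"ty":0,"tz":0.003,"rx":0,"ry":0,"rz":0},{"tx":0,"ty":0,"tz":0,"rx":0,"ry":0,"rz":0},{"tx":0,"ty":0,"tz":0,"rx":0,"ry":0,"rz":0}]'
python3 - <<'E'
from h import *; from cell import env
rel(env.get_obs(),[.403,.3296,.0462],152.2)
cv2.imwrite("pics/w14.png",env.read_camera("wrist")["pixels"][:,:,::-1])
E
```

```text
time_s: 17.18
tool_pos: [0.4028, 0.3294, 0.0467]
tool_rot: [180.0, 0.1, 152.1]
force: [-0.0, 0.6, 0.8]
grip_width: 0.05
t 17.175 pose [0.4028 0.3294 0.0467] [1.7996e+02 6.0000e-02 1.5206e+02] w 0.05 f [-0.   0.6  0.8]
rotvec [ 0.04  0.06 -0.14] shift now axes [-0.      0.0003  0.0005] shift target axes [-0.      0.0003  0.0005]
```

View pics/w14.png

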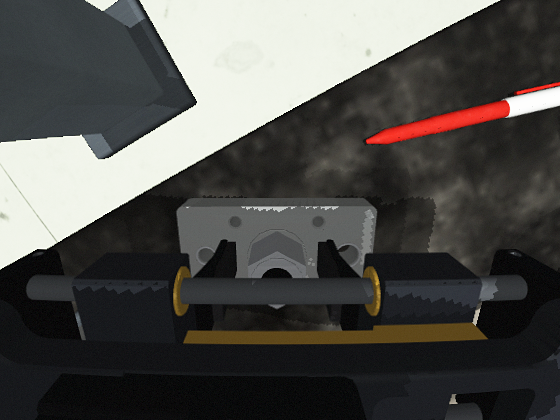

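```bash
python3 -m creep '[{"tx":0,"ty":0,"tz":0,"rx":0,"ry":0,"rz":0},{"tx":0,"ty":0,"tz":0,"rx":0,"ry":0,"rz":0},{"tx":0,"ty":0,"tz":0,"rx":0,"ry":0,"rz":0},{"tx":0,"ty":0,"tz":0,"rx":0,"ry":0,"rz":0}]' 0.0 50
python3 - <<'E'
from h import *; from cell import env
rel(env.get_obs(),[.403,.3296,.0462],152.2)
E
python3 -m creep '[{"tx":0,"ty":0,"tz":-0.005,"rx":0,"ry":0,"rz":0},{"tx":0,"ty":0,"tz":-0.02,"rx":0,"ry":0,"rz":0},{"tx":0,"ty":0,"tz":-0.03,"rx":0,"ry":0,"rz":0},{"tx":0,"ty":0,"tz":-0.03,"rx":0,"ry":0,"rz":0},{"tx":0,"ty":0,"tz":-0.02,"rx":0,"ry":0,"rz":0},{"tx":0,"ty":0,"tz":-0.005,"rx":0,"ry":0,"rz":0},{"tx":0,"ty":0,"tz":0,"rx":0,"ry":0,"rz":0},{"tx":0,"ty":0,"tz":0,"rx":0,"ry":0,"rz":0}]'
python3 - <<'E'
from h import *; from cell import env
rel(env.get_obs(),[.425,.136,.15],183.6)
for n in("wrist","scene"): cv2.imwrite(f"pics/{n}15.png",env.read_camera(n)["pixels"][:,:,::-1])
E
```

```text
time_s: 17.73
tool_pos: [0.4025, 0.3291, 0.0462]
tool_rot: [-180.0, 0.0, 152.1]
force: [0.7, -0.2, 0.3]
grip_width: 0.0296
t 17.725 pose [0.4025 0.3291 0.0462] [-1.8000e+02  3.0000e-02  1.5206e+02] w 0.0296 f [ 0.7 -0.2  0.3]
rotvec [-0.    0.03 -0.14] shift now axes [-0.0002  0.0006  0.    ] shift target axes [-0.0002  0.0006  0.    ]
time_s: 18.73
tool_pos: [0.4018, 0.3286, 0.1553]
tool_rot: [-179.9, -0.0, 152.1]
force: [0.1, -0.0, -3.7]
grip_width: 0.0296
t 18.725 pose [0.4018 0.3286 0.1553] [-1.7990e+02 -3.0000e-02  1.5206e+02] w 0.0296 f [ 0.1 -0.  -3.7]
rotvec [ -0.09  -0.06 -31.54] shift now axes [-0.1107 -0.1593  0.0055] shift target axes [-0.011  -0.1937  0.0053]
```

View pics/wrist15.png

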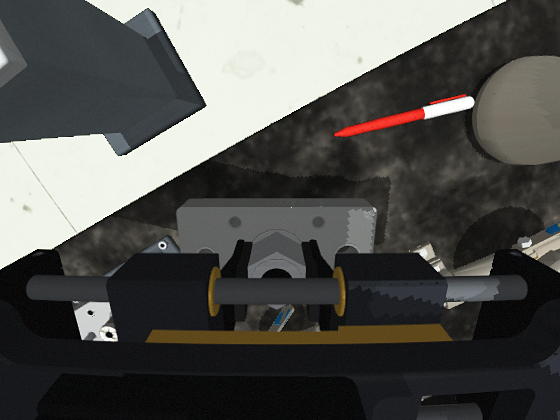

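View pics/scene15.png

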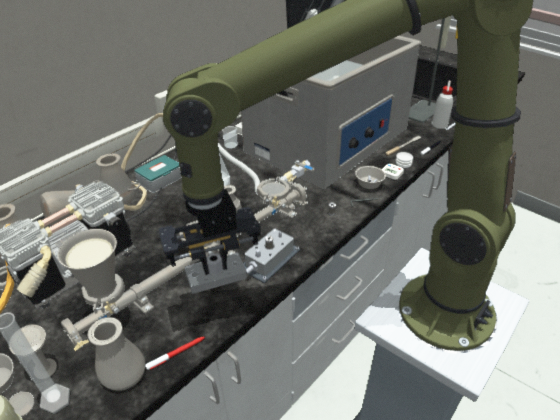

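Held level, grip width 29.6 mm, load about 3.7 N. Turning to yaw 183.6° and carrying it over the body.

```bash
python3 -m creep '[{"tx":0,"ty":0,"tz":-0.005,"rx":0,"ry":0,"rz":-4},{"tx":0,"ty":0,"tz":0,"rx":0,"ry":0,"rz":-8},{"tx":0,"ty":0,"tz":0,"rx":0,"ry":0,"rz":-8},{"tx":0,"ty":0,"tz":0,"rx":0,"ry":0,"rz":-7.5},{"tx":0,"ty":0,"tz":0,"rx":0,"ry":0,"rz":-4},{"tx":-0.001,"ty":-0.014,"tz":0,"rx":0,"ry":0,"rz":0},{"tx":-0.002,"ty":-0.03,"tz":0,"rx":0,"ry":0,"rz":0},{"tx":-0.002,"ty":-0.035,"tz":0,"rx":0,"ry":0,"rz":0},{"tx":-0.002,"ty":-0.035,"tz":0,"rx":0,"ry":0,"rz":0},{"tx":-0.002,"ty":-0.035,"tz":0,"rx":0,"ry":0,"rz":0},{"tx":-0.002,"ty":-0.03,"tz":0,"rx":0,"ry":0,"rz":0},{"tx":0,"ty":-0.015,"tz":0,"rx":0,"ry":0,"rz":0},{"tx":0,"ty":0,"tz":0,"rx":0,"ry":0,"rz":0},{"tx":0,"ty":0,"tz":0,"rx":0,"ry":0,"rz":0},{"tx":0,"ty":0,"tz":0,"rx":0,"ry":0,"rz":0}]'
python3 - <<'E'
from h import *; from cell import env
o=env.get_obs();print(o["qpos"])
rel(o,[.4253,.1356,.125],183.6)
for n in("wrist",): cv2.imwrite(f"pics/{n}16.png",env.read_camera(n)["pixels"][:,:,::-1])
I=env.read_camera("scene")["pixels"][:,:,::-1]
cv2.imwrite("pics/s16z.png",cv2.resize(I[170:300,190:350],None,fx=4.6,fy=4.6,interpolation=cv2.INTER_CUBIC))
E
```

```text
time_s: 20.7
tool_pos: [0.4252, 0.137, 0.1612]
tool_rot: [-180.0, 0.0, -176.4]
force: [0.2, -0.1, -2.7]
grip_width: 0.0296
[ 19.53540552  -1.7085479  -39.73430397 115.77050751  -1.19195445
  65.54586504  73.93846235]
t 20.7 pose [0.4252 0.137  0.1612] [-179.99    0.   -176.37] w 0.0296 f [ 0.2 -0.1 -2.7]
rotvec [-0.01  0.    0.03] shift now axes [ 0.     -0.0014  0.0362] shift target axes [ 0.     -0.0014  0.0362]
```

View pics/wrist16.png

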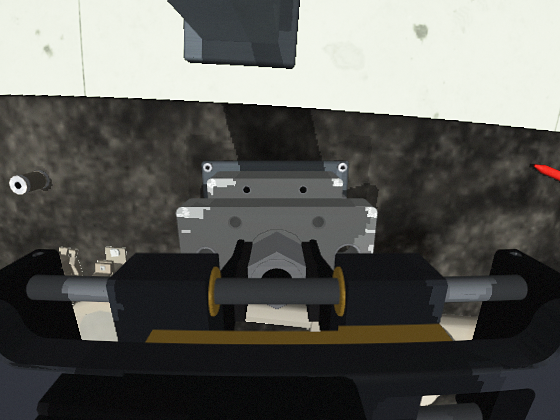

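View pics/s16z.png

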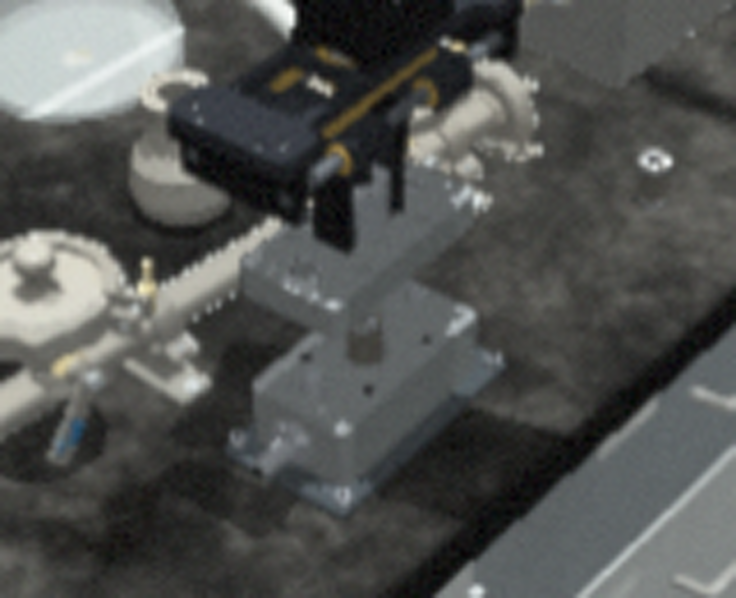

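Run:
```python
import cv2
I=cv2.imread("pics/wrist16.png")
cv2.imwrite("pics/w16z.png",cv2.resize(I[150:260,165:390],None,fx=3.5,fy=3.5,interpolation=cv2.INTER_CUBIC))
```

```text
(no output)
```

View pics/w16z.png

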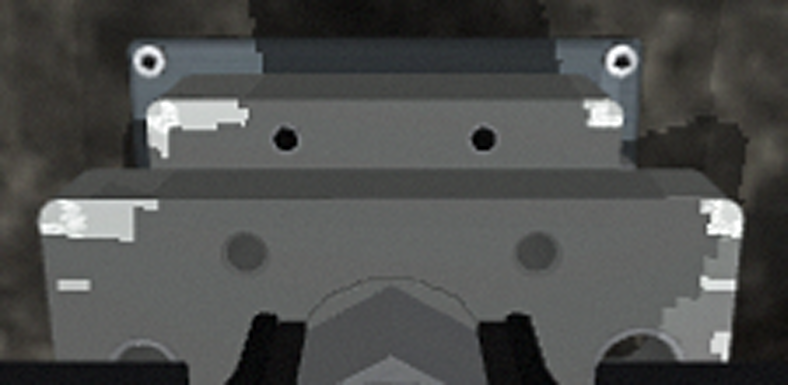

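```bash
python3 - <<'E'
from h import *; from cell import env
from scipy.spatial.transform import Rotation as Ro
c=env.read_camera("wrist"); A=lambda x,y:(165+(x+.5)/3.5-.5,150+(y+.5)/3.5-.5)
o=env.get_obs();p=o["tool_pos"];zt=p[2]-.0262;print(p,o["tool_rot"])
b=[onz(c,*A(286,139),.048),onz(c,*A(484,139),.048)]; t=[onz(c,*A(246,252),zt),onz(c,*A(537,252),zt)]
R=Ro.from_euler("z",3.6,degrees=True).as_matrix()
f=lambda q:np.round(R.T@(q-p),4)
for n,l in(("body screws",b),("bonnet screws",t)):
    d=l[1]-l[0];print(n,l,[f(q) for q in l],"mid",f(np.mean(l,0)),"len",np.linalg.norm(d),"yaw",np.degrees(np.arctan2(-d[0],d[1])))
E
python3 - <<'E'
from h import *
E
```

```text
[0.4252883  0.13675737 0.16118992] [-1.79987993e+02 -9.38703510e-05 -1.76379164e+02]
body screws [array([0.40543894, 0.1100081 , 0.048     ]), array([0.40220693, 0.16018429, 0.048     ])] [array([-0.0215, -0.0255, -0.1132]), array([-0.0216,  0.0248, -0.1132])] mid [-0.0215 -0.0003 -0.1132] len 0.05028016995362208 yaw 3.6855142003749846
bonnet screws [array([0.40505031, 0.11177428, 0.13498992]), array([0.40183691, 0.16162814, 0.13498992])] [array([-0.0218, -0.0237, -0.0262]), array([-0.0218,  0.0263, -0.0262])] mid [-0.0218  0.0013 -0.0262] len 0.049957320351483946 yaw 3.6879717128003784
```

Body and bonnet agree in yaw (3.69° for both). The bonnet needs -1.5 mm in y and +0.2 mm in x. Correcting and lowering to just above the dowels.

```bash
python3 -m creep '[{"tx":-0.0002,"ty":-0.0015,"tz":0.005,"rx":0,"ry":0,"rz":0},{"tx":0,"ty":0,"tz":0.012,"rx":0,"ry":0,"rz":0},{"tx":0,"ty":0,"tz":0.012,"rx":0,"ry":0,"rz":0},{"tx":0,"ty":0,"tz":0.01,"rx":0,"ry":0,"rz":0},{"tx":0,"ty":0,"tz":0.005,"rx":0,"ry":0,"rz":0},{"tx":0,"ty":0,"tz":0.003,"rx":0,"ry":0,"rz":0},{"tx":0,"ty":0,"tz":0,"rx":0,"ry":0,"rz":0},{"tx":0,"ty":0,"tz":0,"rx":0,"ry":0,"rz":0}]'
python3 - <<'E'
from h import *; from cell import env
o=env.get_obs()
rel(o,[.4253,.1356,.11],183.6)
I=env.read_camera("wrist")["pixels"][:,:,::-1]
cv2.imwrite("pics/w17z.png",cv2.resize(I[150:260,165:390],None,fx=3.5,fy=3.5,interpolation=cv2.INTER_CUBIC))
I=env.read_camera("scene")["pixels"][:,:,::-1]
cv2.imwrite("pics/s17z.png",cv2.resize(I[170:300,190:350],None,fx=4.6,fy=4.6,interpolation=cv2.INTER_CUBIC))
E
```

```text
time_s: 21.85
tool_pos: [0.426, 0.1347, 0.1145]
tool_rot: [-180.0, 0.0, -176.4]
force: [0.5, -0.1, -2.6]
grip_width: 0.03
t 21.85 pose [0.426  0.1347 0.1145] [-1.7998e+02  5.0000e-02 -1.7644e+02] w 0.03 f [ 0.5 -0.1 -2.6]
rotvec [-0.02  0.05 -0.04] shift now axes [0.0006 0.0009 0.0045] shift target axes [0.0006 0.0009 0.0045]
```

View pics/w17z.png

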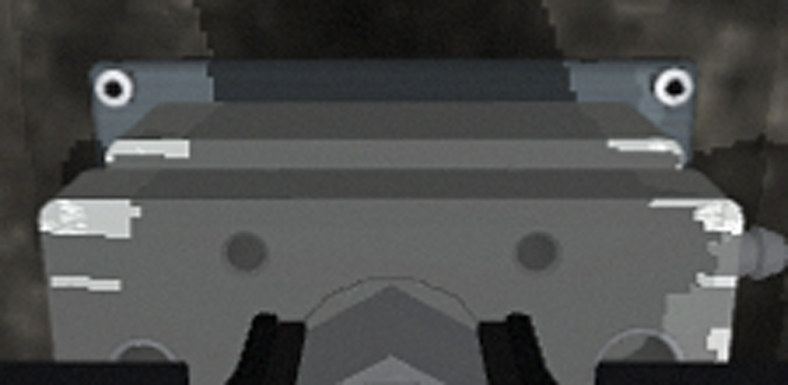

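View pics/s17z.png

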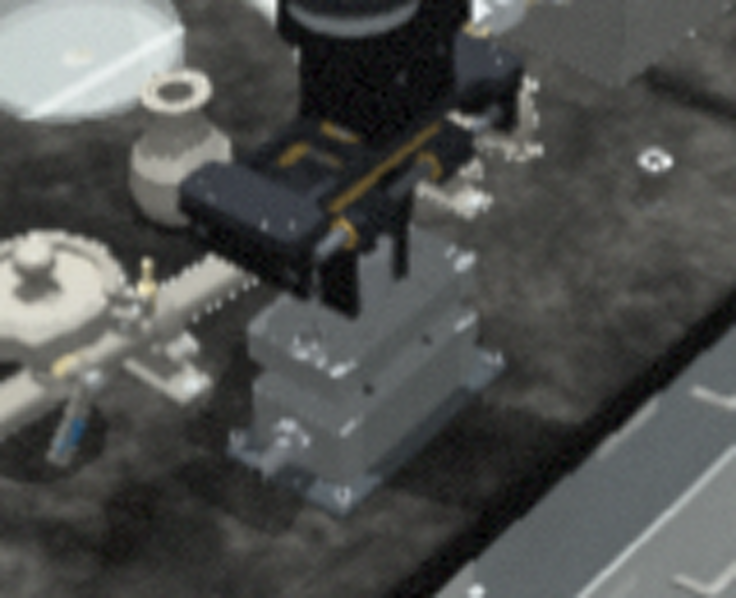

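Run:
```python
from h import *; from cell import env
from scipy.spatial.transform import Rotation as Ro
c=env.read_camera("wrist"); A=lambda x,y:(165+(x+.5)/3.5-.5,150+(y+.5)/3.5-.5)
o=env.get_obs();p=o["tool_pos"];zt=p[2]-.0262;print(p,o["tool_rot"])
R=Ro.from_euler("z",3.6,degrees=True).as_matrix()
f=lambda q:np.round(R.T@(q-p),4)
for n,a,b,z in(("bolts",(114,88),(675,88),.010),("body edge",(107,148),(684,148),.048),("body corner y",(200,139),(590,139),.048),("bon screws",(246,251),(537,251),zt),("bon front edge",(200,199),(590,199),zt),("bon sides",(39,222),(743,222),zt)):
    l=[onz(c,*A(*q),z) for q in(a,b)];print(n,f(l[0]),f(l[1]),"mid",f(np.mean(l,0)))
```

```text
[0.42596208 0.13466356 0.11451261] [-1.79972550e+02  4.68350042e-02 -1.76444158e+02]
bolts [-0.0362 -0.0661 -0.1045] [-0.0362  0.0701 -0.1045] mid [-0.0362  0.002  -0.1045]
body edge [-0.0304 -0.058  -0.0665] [-0.0304  0.0621 -0.0665] mid [-0.0304  0.0021 -0.0665]
body corner y [-0.0323 -0.0384 -0.0665] [-0.0323  0.0423 -0.0665] mid [-0.0323  0.002  -0.0665]
bon screws [-0.0219 -0.0237 -0.0262] [-0.0219  0.0262 -0.0262] mid [-0.0219  0.0012 -0.0262]
bon front edge [-0.0312 -0.0311 -0.0262] [-0.0313  0.0348 -0.0262] mid [-0.0312  0.0018 -0.0262]
bon sides [-0.0271 -0.0591 -0.0262] [-0.0272  0.0614 -0.0262] mid [-0.0271  0.0012 -0.0262]
```

```bash
python3 -m creep '[{"tx":0.0006,"ty":0.0008,"tz":0,"rx":0,"ry":0,"rz":0},{"tx":0,"ty":0,"tz":0.001,"rx":0,"ry":0,"rz":0},{"tx":0,"ty":0,"tz":0.001,"rx":0,"ry":0,"rz":0},{"tx":0,"ty":0,"tz":0.001,"rx":0,"ry":0,"rz":0},{"tx":0,"ty":0,"tz":0.001,"rx":0,"ry":0,"rz":0},{"tx":0,"ty":0,"tz":0.001,"rx":0,"ry":0,"rz":0},{"tx":0,"ty":0,"tz":0.001,"rx":0,"ry":0,"rz":0},{"tx":0,"ty":0,"tz":0,"rx":0,"ry":0,"rz":0}]'
python3 -m creep '[{"tx":0,"ty":0,"tz":0.001,"rx":0,"ry":0,"rz":0},{"tx":0,"ty":0,"tz":0.001,"rx":0,"ry":0,"rz":0},{"tx":0,"ty":0,"tz":0.001,"rx":0,"ry":0,"rz":0},{"tx":0,"ty":0,"tz":0,"rx":0,"ry":0,"rz":0}]'
```

```text
time_s: 23.0
tool_pos: [0.425, 0.1354, 0.1081]
tool_rot: [-180.0, -0.0, -176.4]
force: [0.5, -0.9, -2.8]
grip_width: 0.0298
time_s: 23.5
tool_pos: [0.425, 0.1354, 0.1051]
tool_rot: [-180.0, -0.0, -176.4]
force: [-0.9, 1.1, -1.8]
grip_width: 0.0298
```

No blocking force and the bonnet is over the dowels. Continuing down to meet the spring.

```bash
python3 -m creep '[{"tx":0,"ty":0,"tz":0.001,"rx":0,"ry":0,"rz":0},{"tx":0,"ty":0,"tz":0.001,"rx":0,"ry":0,"rz":0},{"tx":0,"ty":0,"tz":0.001,"rx":0,"ry":0,"rz":0},{"tx":0,"ty":0,"tz":0.001,"rx":0,"ry":0,"rz":0},{"tx":0,"ty":0,"tz":0,"rx":0,"ry":0,"rz":0}]' - 60
python3 -m creep '[{"tx":0,"ty":0,"tz":0.001,"rx":0,"ry":0,"rz":0},{"tx":0,"ty":0,"tz":0.001,"rx":0,"ry":0,"rz":0},{"tx":0,"ty":0,"tz":0.001,"rx":0,"ry":0,"rz":0},{"tx":0,"ty":0,"tz":0,"rx":0,"ry":0,"rz":0}]'
python3 - <<'E'
from h import *; from cell import env
for n in ("wrist","scene"):
    I=env.read_camera(n)["pixels"][:,:,::-1]; cv2.imwrite(f"pics/{n[0]}18z.png",cv2.resize(I[150:260,165:390] if n=="wrist" else I[170:300,190:350],None,fx=3.5 if n=="wrist" else 4.6,fy=3.5 if n=="wrist" else 4.6,interpolation=cv2.INTER_CUBIC))
E
```

```text
time_s: 24.12
tool_pos: [0.425, 0.1354, 0.1011]
tool_rot: [-180.0, -0.0, -176.4]
force: [-0.4, -0.5, -4.0]
grip_width: 0.0295
time_s: 24.62
tool_pos: [0.4254, 0.1355, 0.0987]
tool_rot: [-180.0, 0.1, -176.4]
force: [-0.9, -0.3, 3.6]
grip_width: 0.0297
```

View pics/s18z.png

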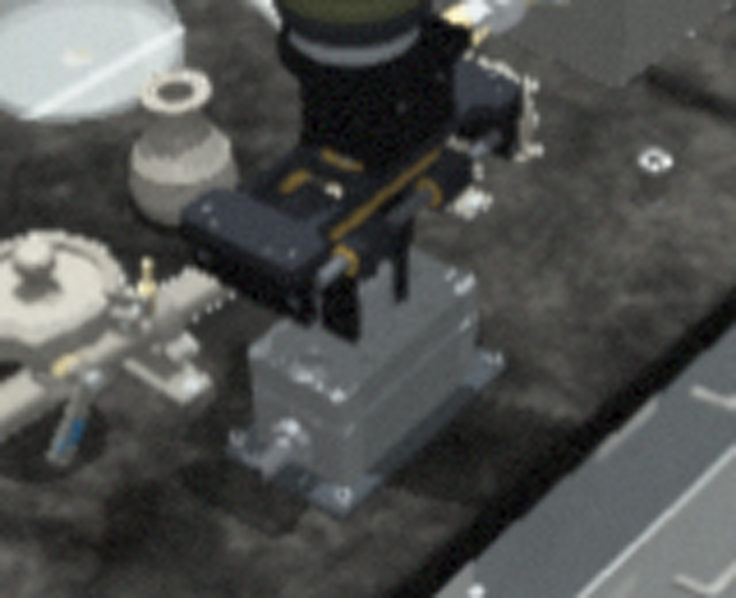

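View pics/w18z.png

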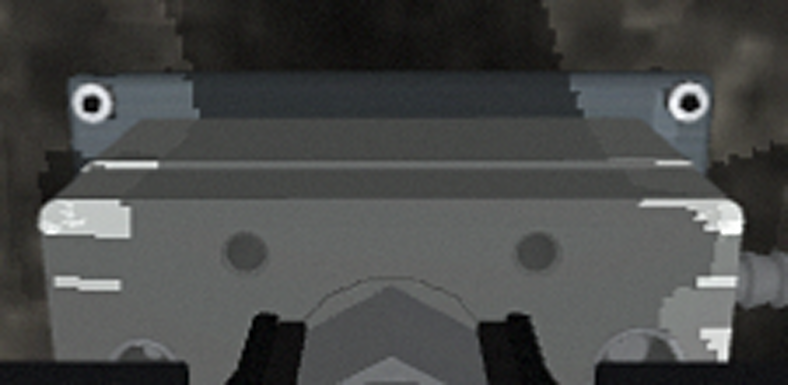

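The spring is engaged at about the expected height and everything is aligned. Pressing on in small steps.

```bash
python3 -m creep '[{"tx":0,"ty":0,"tz":0.001,"rx":0,"ry":0,"rz":0},{"tx":0,"ty":0,"tz":0.001,"rx":0,"ry":0,"rz":0},{"tx":0,"ty":0,"tz":0.001,"rx":0,"ry":0,"rz":0},{"tx":0,"ty":0,"tz":0,"rx":0,"ry":0,"rz":0}]'
python3 -m creep '[{"tx":0,"ty":0,"tz":0.001,"rx":0,"ry":0,"rz":0},{"tx":0,"ty":0,"tz":0.001,"rx":0,"ry":0,"rz":0},{"tx":0,"ty":0,"tz":0,"rx":0,"ry":0,"rz":0}]'
python3 -m creep '[{"tx":0,"ty":0,"tz":0.001,"rx":0,"ry":0,"rz":0},{"tx":0,"ty":0,"tz":0,"rx":0,"ry":0,"rz":0},{"tx":0,"ty":0,"tz":0,"rx":0,"ry":0,"rz":0}]'
```

```text
time_s: 25.22
tool_pos: [0.4254, 0.1355, 0.0956]
tool_rot: [-180.0, 0.0, -176.4]
force: [-2.3, -0.8, 5.9]
grip_width: 0.0299
time_s: 25.6
tool_pos: [0.4255, 0.1356, 0.0942]
tool_rot: [-180.0, 0.0, -176.4]
force: [-4.2, -0.7, 10.9]
grip_width: 0.0296
time_s: 25.98
tool_pos: [0.4255, 0.1355, 0.0942]
tool_rot: [-179.9, 0.0, -176.5]
force: [-7.2, -2.9, 21.4]
grip_width: 0.0295
```

The tool stopped at z=0.0942, the expected shut height, and the force rose to 21 N, so the faces have met. I'll ease the side load a little, then check.

```bash
python3 -m creep '[{"tx":0.0003,"ty":0,"tz":0.0003,"rx":0,"ry":0,"rz":0},{"tx":0,"ty":0,"tz":0,"rx":0,"ry":0,"rz":0},{"tx":0,"ty":0,"tz":0,"rx":0,"ry":0,"rz":0},{"tx":0,"ty":0,"tz":0,"rx":0,"ry":0,"rz":0}]'
python3 - <<'E'
from h import *; from cell import env
rel(env.get_obs(),[.4253,.1356,.0942],183.6)
for n in ("wrist","scene"):
    I=env.read_camera(n)["pixels"][:,:,::-1]; cv2.imwrite(f"pics/{n[0]}19z.png",cv2.resize(I[150:260,165:390] if n=="wrist" else I[170:300,190:350],None,fx=3.5 if n=="wrist" else 4.6,fy=3.5 if n=="wrist" else 4.6,interpolation=cv2.INTER_CUBIC))
rel(env.get_obs(),[.4253,.1356,.0942],183.6)
E
```

```text
time_s: 26.48
tool_pos: [0.4255, 0.1356, 0.0941]
tool_rot: [-179.9, 0.1, -176.4]
force: [-7.2, -3.7, 22.2]
grip_width: 0.0292
t 26.475 pose [0.4255 0.1356 0.0941] [-1.7992e+02  5.0000e-02 -1.7645e+02] w 0.0292 f [-7.2 -3.7 22.2]
rotvec [-0.08  0.05 -0.05] shift now axes [ 0.0002  0.0001 -0.0001] shift target axes [ 0.0002  0.0001 -0.0001]
t 26.575 pose [0.4255 0.1355 0.0941] [-1.7992e+02  6.0000e-02 -1.7645e+02] w 0.0295 f [-6.7 -2.4 21.9]
rotvec [-0.08  0.06 -0.05] shift now axes [ 0.0002  0.0001 -0.0001] shift target axes [ 0.0002  0.0001 -0.0001]
```

View pics/s19z.png

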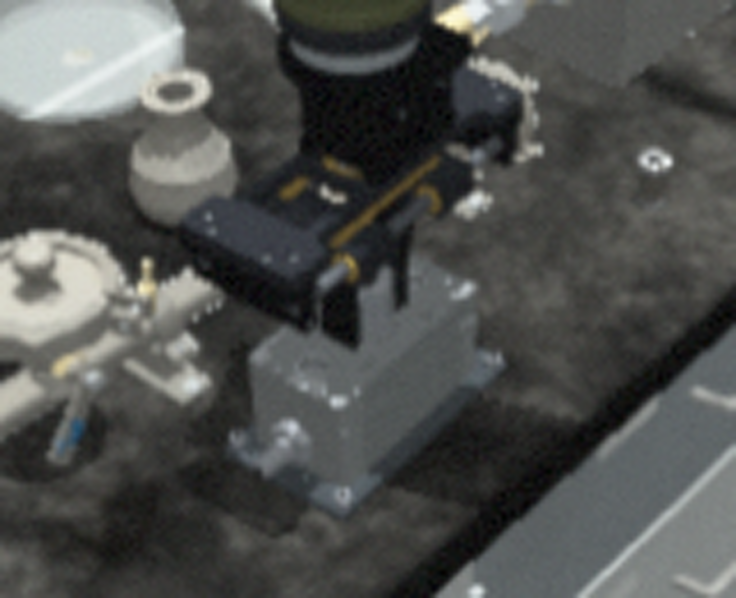

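View pics/w19z.png

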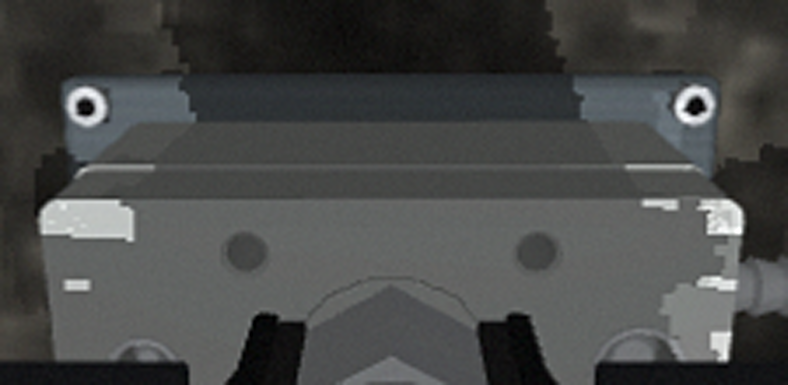

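The scene view shows the two halves as one block with no gap at the seam, and in the wrist view the bonnet's edges line up with the body's. The position is steady under about 22 N. Handing in.

Run:
```python
from cell import env
print(env.sign_off()); o=env.get_obs(); print(o["time_s"],o["tool_pos"],o["force"],o["grip_width"])
```

```text
the job is handed in; nothing more can be done
None
the job is handed in; nothing more can be done
```

I dropped the long element upright into the bore and released it. I then set the bonnet on its dowels, big hole over big dowel, pressed it shut, and handed the job in at about 26.6 s still holding it. No verdict was reported.

**Last checks before hand-in:**
- **Shut:** the tool stopped at z = 0.0941 m, against 0.0942 m expected for faces meeting, and held steady under about 22 N of push. The scene view showed no gap at the seam.
- **Alignment:** bonnet and body yaw agreed at about 3.7°, measured just before lowering. The tool ended about 0.2 mm from my estimate of the body centre.
- **Left alone:** I never moved near the short element, hex key or timer after picking up the long element. The short element was still standing in the last scene view. I did not measure the key or timer again at the end.

**What went wrong or disagreed:**
- The first move call was refused because its rows left out keys.
- The last joint reached its limit on the first approach to the bonnet, so I gripped the boss a half turn round instead.
- A side load of about 7 N stayed on the tool at the end, probably the bonnet leaning on a dowel; a 0.3 mm correction did not remove it.
- Camera estimates of the same point differed by up to about 2 mm; I judged the fits by comparing the two parts within one wrist picture.

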